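Scrape the shells down the chute

TASK

Swing the lever of the prep station fully open so that the waste chute is uncovered, then push all four scallop shells along the board and down the chute with the wooden scraper block, without touching the shells with the gripper. Then swing the lever fully shut again and leave the scraper standing upright on the counter, without disturbing the other crockery and jars.

Things in the scene. Friction and masses are not known exactly. Their poses are not given: they have to be found in the camera images.
- station: Wooden prep station fixed to the counter: box 230 mm (its x) by 440 mm (y = -240 to 200 mm), board top 95 mm above the counter. Origin on the counter plane, z up. Two fences along y, 10 mm thick, 20 mm above the board, inner faces at x = +-78 mm, y = -240 to 190 mm: a channel 156 mm wide, open at its -y end; an end fence closes it at y = 180 to 190 mm.
- shutter (a joint): Quarter-turn of lever and shutter together about an upright pivot: 0 = closed (lever along the station's +x, across the channel), 1.571 rad = open (lever along the station's -y, just outside the -x fence). Opening is clockwise from above. Stops at both ends; stays where left (friction 0.2 N m, about 2 N at 100 mm). May start ajar, up to 0.5 rad.
- lever_pivot (a point): Pivot axis of the lever at the lever's mid-height: station x = -100 mm, y = 55 mm, 143 mm above the counter.
- lever_tip (a point): Free end of the lever, 135 mm from the pivot, on its centre line, 143 mm above the counter. The lever is a level bar: steel, 14 mm wide and high; its outer 65 mm a black grip 18 mm wide and high, underside 134 mm up. Only the fences (tops 115 mm up) and the shells lie under its path.
- chute (a point): Centre of the chute's mouth, level with the board's top: a hole at station x = -75 to 75 mm, y = 70 to 180 mm, over a steel bin with its floor 6 mm above the counter. A steel shutter plate under the board (77 to 81 mm up) covers the hole when closed and slides under the board when open.
- scraper: Wooden scraper block, about 0.25 kg, standing on the counter on its sole: block 140 mm (its x) by 36 mm (its y), 40 mm high; on it a handle bar 100 mm (x) by 22 mm (y) from 40 to 85 mm high. Origin at the centre of the sole, z up.
- shell0: Empty scallop shell, a low ribbed dome 62 mm across and 16 mm high, 30 g, lying on the board. Origin at the centre of its flat underside.
- shell1: Empty scallop shell, a low ribbed dome 62 mm across and 16 mm high, 30 g, lying on the board. Origin at the centre of its flat underside.
- shell2: Empty scallop shell, a low ribbed dome 62 mm across and 16 mm high, 30 g, lying on the board. Origin at the centre of its flat underside.
- shell3: Empty scallop shell, a low ribbed dome 62 mm across and 16 mm high, 30 g, lying on the board. Origin at the centre of its flat underside.
- jar: Jar, 60 mm across, 90 mm high, on the counter near the scraper; to be left alone. Origin at the underside (as for all below).
- tin: Small tin, 48 mm across, 60 mm high, on the counter on the robot's side of the station; to be left alone.
- mug: White mug, 76 mm across, 90 mm high, on the robot's side of the station; to be left alone.
- mill: Dark wooden jar, 52 mm across, 120 mm high, behind the station; to be left alone.
- bowl: Blue bowl, 120 mm across, 50 mm high, left of the station; to be left alone.
- tumbler: Clear cup, 68 mm across, 100 mm high, left of the station; to be left alone.
Not all that is in view belongs to the job. What is shaped like the shell2 but blue is not meant.

How it is judged (in metres and radians):
On the way, in this order (a step that is already met when the one before it is completed fails the run):
1. the lever is fully open (above 1.45 rad) (value of joint shutter above 1.45 rad), for 0.1 s.
2. all four shells have gone down the chute (z of each of shell0, shell1, shell2, shell3 in the frame of station below 0.07 m and x of shell0 in the frame of station between -0.08 and 0.08 m and y of shell0 in the frame of station between 0.06 and 0.19 m and x of shell1 in the frame of station between -0.08 and 0.08 m and y of shell1 in the frame of station between 0.06 and 0.19 m and x of shell2 in the frame of station between -0.08 and 0.08 m and y of shell2 in the frame of station between 0.06 and 0.19 m and x of shell3 in the frame of station between -0.08 and 0.08 m and y of shell3 in the frame of station between 0.06 and 0.19 m), for 0.2 s.
At the end, for the whole second after the job is handed in: The lever is shut (joint under 0.1 rad), all four shells lie in the bin under the chute (origins below 70 mm and within the hole's outline), the scraper stands upright (within 0.1 rad) and at rest on the counter, and each bystander is upright and within 30 mm of where it was (all of step 2 and value of joint shutter below 0.1 rad and height (world z) of scraper between -0.01 and 0.01 m and angle between scraper's own z axis and vertical below 0.1 rad and linear speed of scraper below 0.02 m/s and distance of each of jar, tin, mug, mill, bowl, tumbler from where it was at the start of the episode below 0.03 m and angle between each of jar, tin, mug, mill, bowl, tumbler's own z axis and vertical below 0.2 rad); the robot touches nothing.
It fails at once if the gripper or arm touches a shell (over 0.5 N) (contact force between any of the fingers, the arm and shell0 above 0.5 N or contact force between any of the fingers, the arm and shell1 above 0.5 N or contact force between any of the fingers, the arm and shell2 above 0.5 N or contact force between any of the fingers, the arm and shell3 above 0.5 N).
It fails at once if a bystander is moved more than 60 mm or knocked over (distance of any of jar, tin, mug, mill, bowl, tumbler from where it was at the start of the episode above 0.06 m or angle between any of jar, tin, mug, mill, bowl, tumbler's own z axis and vertical above 0.6 rad).
It also fails if it takes over 72 s, if anything falls off the work surface, if the arm or the gripper's body presses on something with over 40 N, if the wrist force passes 120 N, or if a joint passes its speed limit or range.

ROBOT

A 6-joint arm with a two-finger parallel gripper is mounted at the origin on the work surface. World frame = base frame: x ahead of the robot, y to its left, z up, the work surface at z = 0. Lengths are in m, angles in degrees, forces in N, time in s.
With the tool pointing down it reaches from about 0.325 to 0.775 m from the base axis. Payload 9.3 kg.
Tool frame: the origin (TCP) lies midway between the tips of the shut fingers; the grasp point (between the pads) lies 19 mm behind it; z points along the fingers, y is the direction in which the jaws open and shut (so a half turn about z gives the same grasp; the last joint's range is limited). The gripper opens to 85 mm and grips with 20 to 120 N. Pads are 22 mm wide; open, the fingers measure 114 mm over their backs; the gripper's body (76 mm by 85 mm) begins 54 mm behind the grasp point. The pads swing forward as they close: fully open they stand 13 mm farther back than shut.
Start: joints at [-76.009, 14.817, 1.232, 76.415, 0, 81.257], TCP at [0.213, -0.507, 0.195] pointing down, gripper open.
Joint ranges: [-174.27, 174.27], [-52.1, 104.24], [-59.71, 78.15], [-110.17, 111.67], [-87.03, 83.33], [-180, 180]. Speed limits (degrees/s): [127.2, 127.2, 159.86, 180, 180, 180].

INTERFACE

Orientations are given as [roll, pitch, yaw] about the fixed x, y, z axes, in that order (R = Rz(yaw) Ry(pitch) Rx(roll)).
In Python, from workcell import sensors, imaging, finish_job gives the robot as it stands.
- The arm moves only by the shell command python3 -m crank 'ROWS' [FORCE]. ROWS is JSON, a list of rows, each a list of 7 numbers: the turn, a rotation vector about the tool's x, y, z in rad, then the shift along the tool's x, y, z in m, then the gripper command: -1 is shut, 1 is fully open, values between are in proportion. A call has 1 to 20 rows; each row shifts and turns the pose as measured when the row begins, along the tool's axes as they then stand; what a row does not reach is not made up. A row lasts 1/10 s, in which the tool goes at most 50 mm and 8.59 degrees, less where a joint would pass 70% of its speed; a pose out of reach is approached as far as the arm can. A call is refused whole if a number of a shift passes 0.05 or a number of a turn 0.15, either way. A call with a gripper value outside its range is refused whole. The fingers move at their own pace and stop on an object; FORCE is the grip in N (left out, the last holds). Time passes only in rows, so rows that do not move let the fingers close. It gives the time, the measured TCP pose, the force and the opening at its end, in the units of the state.
- sensors.get_obs(): the state, without advancing time (a new reading comes with each control period).
- imaging.get_image(name): name is "scene" or "top"; returns (picture, depth): 480x640x3 uint8, red, green, blue; 480x640 float32, m along the optical axis (not along the pixel's ray), 0 where there is no reading.
- imaging.calibration(name): a dict with "fx", "fy", "cx", "cy" (pixels), "distortion" ([k1, k2, p1, p2, k3] as OpenCV has them; the pictures are not rectified), "R" (3x3) and "t" (3): a world point X has camera coordinates R X + t. Camera axes: x right, y down, z forward; pixel columns grow to the right and rows downward; lengths in m; the calibration is good to about 2 mm. A picture is of the moment at which its call begins. calibration takes no time and is no camera call.
- finish_job(): hands the job in, once; it reports no verdict.
The state is a dict: "t": time; "joint_pos": joint angles; "joint_vel": joint speeds; "joint_torque": joint torques, N m; "position": TCP position; "eef_rot": TCP orientation; "contact_force": force on the tool from outside, world axes, zero at the start; "ft_torque": the same for the moment, N m; "finger_gap": finger opening in m.
Only numpy, scipy, OpenCV 4.12 (cv2) and the standard library are available. Lean on these libraries where they do the work, as an engineer would, in place of code of your own. Each camera call takes 0.05 s, during which the arm holds its last target.

## Working session

There is one attempt and no reset: what is moved stays moved. The work goes in short steps, Python scripts to look and compute and a shell command to move; the robot and the scene stay as the last step left them, time stands still between calls to the robot, and variables do not carry over. Pictures are saved under pics/ and viewed, and the job is handed in when it is done.

```bash
ls; mkdir -p pics
python3 - <<'E'
from workcell import sensors, imaging
import cv2,numpy as np
o=sensors.get_obs();print(o)
for n in("scene","top"):
    p,d=imaging.get_image(n);cv2.imwrite(f"pics/{n}0.png",p[:,:,::-1]);np.savez(f"pics/{n}0.npz",p=p,d=d)
    print(n,imaging.calibration(n))
E
```

```text
pics
{'t': 0.0, 'joint_pos': array([-7.60099234e+01,  1.48511429e+01,  1.18855030e+00,  7.64151193e+01,
       -1.19015895e-03,  8.12568399e+01]), 'joint_vel': array([ 0.0100423 ,  0.10596711,  0.0222515 ,  0.03075753, -0.11253932,
       -0.0580064 ]), 'joint_torque': array([-2.06998493e-04, -5.55639732e+01,  3.44528174e+01,  1.36715258e-02,
       -3.67998127e-04,  1.85028364e-05]), 'position': array([ 0.21245129, -0.50694689,  0.19405429]), 'eef_rot': array([-1.79923010e+02, -1.06362930e-02,  2.27332304e+01]), 'contact_force': array([ 0.35904723, -0.31378308,  0.36678344]), 'ft_torque': array([-0.02110816, -0.02514628,  0.01296558]), 'finger_gap': 0.08534818064734984}
scene {'fx': 442.7942258437141, 'fy': 442.7942258437141, 'cx': 311.04784569500015, 'cy': 237.6626495320106, 'distortion': array([-0.10622094,  0.        ,  0.        ,  0.        ,  0.        ]), 'R': array([[ 0.53339951,  0.84583831,  0.00652046],
       [ 0.73008717, -0.45648482, -0.50852171],
       [-0.42715065,  0.27600574, -0.86102448]]), 't': array([-0.36953461, -0.36350268,  1.29902558])}
top {'fx': 604.6373169690605, 'fy': 604.6373169690605, 'cx': 330.50547512481927, 'cy': 245.83209747529094, 'distortion': array([0.00497103, 0.        , 0.        , 0.        , 0.        ]), 'R': array([[ 0.01482025, -0.99988943, -0.00121718],
       [-0.98764028, -0.01444871, -0.15607023],
       [ 0.15603538,  0.00351514, -0.98774521]]), 't': array([0.05449737, 0.59566943, 1.25972624])}
```

View pics/scene0.png

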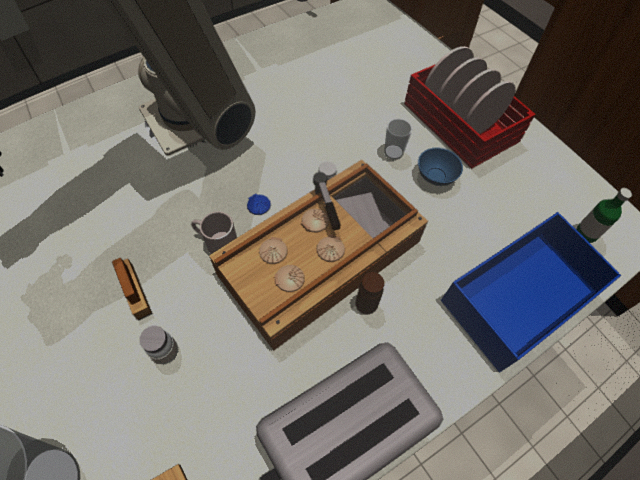

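View pics/top0.png

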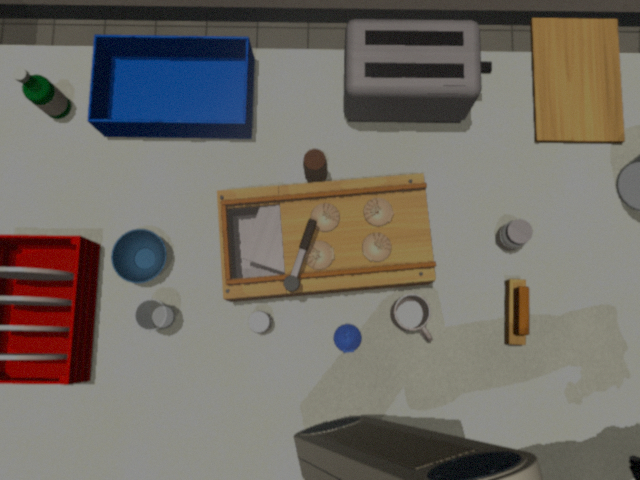

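```bash
cat > h.py <<'E'
import cv2,numpy as np
from workcell import sensors, imaging
def cloud(n,d):
    c=imaging.calibration(n);K=np.array([[c['fx'],0,c['cx']],[0,c['fy'],c['cy']],[0,0,1.]])
    v,u=np.mgrid[0:480,0:640]
    q=cv2.undistortPoints(np.stack([u,v],-1).reshape(-1,1,2).astype(np.float64),K,c['distortion']).reshape(480,640,2)
    P=np.dstack([q[...,0]*d,q[...,1]*d,d])
    W=(P-c['t'])@c['R'];W[d<=0]=np.nan
    return W
def proj(n,X):
    c=imaging.calibration(n);K=np.array([[c['fx'],0,c['cx']],[0,c['fy'],c['cy']],[0,0,1.]])
    return cv2.projectPoints(np.asarray(X,float).reshape(-1,1,3),cv2.Rodrigues(c['R'])[0],c['t'],K,c['distortion'])[0].reshape(-1,2)
def ray(n,u,v,z):
    c=imaging.calibration(n);K=np.array([[c['fx'],0,c['cx']],[0,c['fy'],c['cy']],[0,0,1.]])
    q=cv2.undistortPoints(np.array([[[u,v]]],float),K,c['distortion'])[0,0]
    o=-c['R'].T@c['t'];r=c['R'].T@np.r_[q,1];return o+r*(z-o[2])/r[2]
E
python3 - <<'E'
from h import *
for n in("top","scene"):
    f=np.load(f'pics/{n}0.npz');W=cloud(n,f['d']);x,y,z=W[...,0],W[...,1],W[...,2]
    print(n,'counter z',np.nanmedian(z[abs(z)<.02]))
    roi=(x>.3)&(x<.75)&(y>-.3)&(y<.3)
    m=roi&(z>.108)&(z<.122)   # fences
    pts=W[m][:,:2].astype(np.float32);print('fence',len(pts),cv2.minAreaRect(pts),np.median(z[m]))
    m2=(roi&(z>.085)&(z<.122)).astype(np.uint8)
    k,l,s,_=cv2.connectedComponentsWithStats(m2);i=1+np.argmax(s[1:,4]);m=l==i
    pts=W[m][:,:2].astype(np.float32);print('station',len(pts),cv2.minAreaRect(pts))
    b=roi&(z>.088)&(z<.100);print('board z',np.median(z[b]))
    m=(roi&(z>.13)&(z<.17));pts=W[m];print('lever',len(pts),cv2.minAreaRect(pts[:,:2].astype(np.float32)),np.median(pts[:,2]))
    # all objects
    m=((z>.03)&(z<.25)&(x>.15)&(x<.75)&(y>-.5)&(y<.45)).astype(np.uint8)
    k,l,s,_=cv2.connectedComponentsWithStats(m)
    for i in range(1,k):
        if s[i,4]<60: continue
        p=W[l==i];zz=p[:,2];t=p[zz>np.percentile(zz,98)-.006]
        print(i,s[i],'zmax',zz.max().round(3),'topcen',t.mean(0).round(3),cv2.minAreaRect(t[:,:2].astype(np.float32)))
E
```

```text
top counter z 0.0006998716505778797
fence 3577 ((0.6383231282234192, 0.07355858385562897), (0.22965116798877716, 0.43018394708633423), 5.877958297729492) 0.1135806520215947
station 18470 ((0.6123483180999756, 0.07565945386886597), (0.23197506368160248, 0.4406028389930725), 5.871710300445557)
board z 0.09508596416720144
lever 707 ((0.5601464509963989, 0.1191062480211258), (0.030771618708968163, 0.15019609034061432), 69.66636657714844) 0.15092726062133263
1 [  217   166   219   135 22147] zmax 0.159 topcen [0.557 0.123 0.151] ((0.560175895690918, 0.11918577551841736), (0.030602067708969116, 0.15019609034061432), 69.66636657714844)
2 [497 219  36  31 794] zmax 0.097 topcen [ 0.626 -0.332  0.091] ((0.6255133152008057, -0.3322347402572632), (0.051154498010873795, 0.05102691799402237), 45.95051193237305)
3 [150 231  17  49 163] zmax 0.056 topcen [0.57  0.429 0.051] ((0.5692660808563232, 0.43217214941978455), (0.1042952686548233, 0.03278974071145058), 1.3012466430664062)
4 [ 507  278   22   67 1327] zmax 0.094 topcen [ 0.461 -0.336  0.086] ((0.4612428545951843, -0.3355005085468292), (0.0217
[... 1534 characters left out ...]
60938)
4 [418 156  28  30 139] zmax 0.055 topcen [0.574 0.43  0.05 ] ((0.570213794708252, 0.43195921182632446), (0.10335951298475266, 0.02999158762395382), 0.872115969657898)
5 [  191   160   237   186 21102] zmax 0.158 topcen [0.563 0.122 0.151] ((0.5611675977706909, 0.12079145014286041), (0.031296782195568085, 0.15136617422103882), 69.41931915283203)
7 [112 258  36  58 999] zmax 0.09 topcen [ 0.464 -0.336  0.086] ((0.46256381273269653, -0.3362541198730469), (0.022631658241152763, 0.10021889209747314), 87.91954803466797)
8 [139 326  37  35 929] zmax 0.095 topcen [ 0.627 -0.332  0.091] ((0.6259487271308899, -0.3329484462738037), (0.051638804376125336, 0.05215030163526535), 37.83026123046875)
```

Run:
```python
import cv2
a=cv2.imread('pics/top0.png')[160:350,200:560];cv2.imwrite('pics/c0.png',cv2.resize(a,(800,422),interpolation=cv2.INTER_CUBIC))
```

```text
(no output)
```

View pics/c0.png

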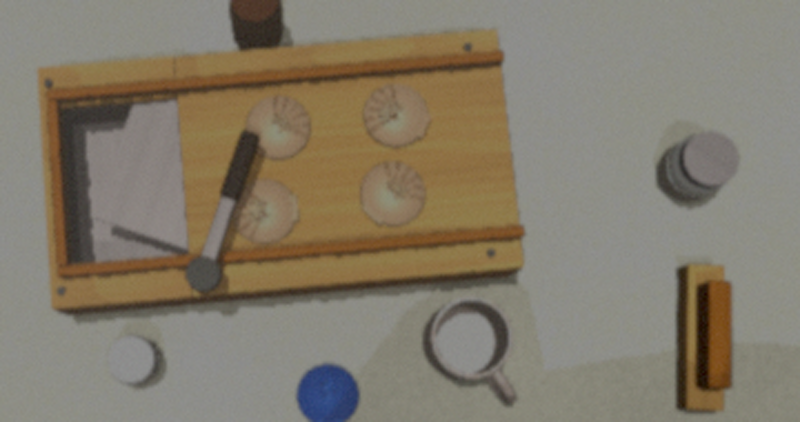

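The lever stands ajar (pivot around px 291,283; grip end 312,222). Things that could be confused:
- **Shells:** the four ribbed beige ones on the board at px (326,217), (379,212), (320,256) and (377,247). The plain blue one at (348,338) is the decoy.
- **Scraper:** the block at px (517,312). The board at (578,80) is only a cutting board.

The crop agrees with these choices. The station yaw is about 5.9°, with its origin at about (0.610, 0.095).

First I'll turn the tool in line with the station, raise it and shut the gripper.

```bash
cat >> h.py <<'E'
YAW=np.deg2rad(5.92);ORG=np.array([0.6095,0.0953])
RS=np.array([[np.cos(YAW),-np.sin(YAW)],[np.sin(YAW),np.cos(YAW)]])
def s2w(p):return ORG+RS@np.asarray(p)
def w2s(p):return RS.T@(np.asarray(p)[:2]-ORG)
from scipy.spatial.transform import Rotation as Ro
def delta(target):  # world xyz -> tool shift; 
    o=sensors.get_obs();R=Ro.from_euler('xyz',o['eef_rot'],degrees=True)
    return R.inv().apply(np.asarray(target)-o['position'])
def rep():
    o=sensors.get_obs();print('t',round(o['t'],2),'pos',o['position'].round(4),'st',w2s(o['position']).round(4),'rot',o['eef_rot'].round(2),'F',o['contact_force'].round(1),'gap',round(o['finger_gap'],4),'j',o['joint_pos'].round(1))
E
python3 -m crank '[[0,0,-0.149,0,0,-0.004,-1],[0,0,-0.149,0,0,-0.004,-1],[0,0,-0.149,0,0,-0.004,-1],[0,0,-0.149,0,0,-0.004,-1],[0,0,-0.149,0,0,-0.004,-1],[0,0,-0.149,0,0,-0.004,-1],[0,0,-0.149,0,0,-0.004,-1],[0,0,-0.149,0,0,-0.004,-1],[0,0,-0.149,0,0,-0.004,-1],[0,0,-0.149,0,0,-0.004,-1],[0,0,-0.149,0,0,-0.004,-1],[0,0,-0.149,0,0,-0.004,-1],[0,0,-0.149,0,0,-0.004,-1],[0,0,-0.149,0,0,-0.004,-1],[0,0,-0.149,0,0,-0.004,-1],[0,0,-0.149,0,0,-0.004,-1],[0,0,-0.149,0,0,-0.004,-1],[0,0,-0.149,0,0,-0.004,-1],[0,0,-0.149,0,0,-0.004,-1]]' 40
python3 - <<'E'
from h import *
rep();t=np.r_[s2w([.0185,.058]),.25];print(t,delta(t))
W=cloud('top',np.load('pics/top0.npz')['d'])
for u,v in((326,217),(379,212),(320,256),(377,247)):print(w2s(W[v,u]).round(3),W[v,u,2].round(3))
E
```

```text
t: 2.0
position: [0.2117, -0.5039, 0.2651]
eef_rot: [179.0, -0.1, -173.7]
contact_force: [-0.1, 0.4, 1.1]
finger_gap: 0.0001
t 2.0 pos [ 0.2117 -0.5039  0.2651] st [-0.4575 -0.555 ] rot [ 1.7896e+02 -1.4000e-01 -1.7369e+02] F [-0.1  0.4  1.1] gap 0.0001 j [-76.   14.7  11.3  87.6   0.  -82.3]
[0.62191923 0.15489876 0.25      ] [-0.48012362  0.60944592  0.02500031]
[ 0.033 -0.026] 0.109
[ 0.034 -0.136] 0.108
[-0.047 -0.006] 0.108
[-0.039 -0.124] 0.111
```

```bash
python3 -m crank '[[0,0,0,-0.037,0.047,0.001,-1],[0,0,0,-0.037,0.047,0.001,-1],[0,0,0,-0.037,0.047,0.001,-1],[0,0,0,-0.037,0.047,0.001,-1],[0,0,0,-0.037,0.047,0.001,-1],[0,0,0,-0.037,0.047,0.001,-1],[0,0,0,-0.037,0.047,0.001,-1],[0,0,0,-0.037,0.047,0.001,-1],[0,0,0,-0.037,0.047,0.001,-1],[0,0,0,-0.037,0.047,0.001,-1],[0,0,0,-0.037,0.047,0.001,-1],[0,0,0,-0.037,0.047,0.001,-1],[0,0,0,-0.037,0.047,0.001,-1],[0,0,0,0,0,0,-1]]'
python3 - <<'E'
from h import *
rep();t=np.r_[s2w([.0185,.058]),.126];print(t,delta(t))
p,d=imaging.get_image('top');cv2.imwrite('pics/t1.png',p[100:400,150:560,::-1])
E
```

```text
t: 3.4
position: [0.554, 0.0565, 0.2585]
eef_rot: [178.6, -0.4, -173.5]
contact_force: [-0.3, -0.8, -0.9]
finger_gap: -0.0001
t 3.4 pos [0.554  0.0565 0.2585] st [-0.0592 -0.0329] rot [ 178.63   -0.36 -173.55] F [-0.3 -0.8 -0.9] gap -0.0001 j [ -3.6  15.3  11.1  86.4   1.3 -10. ]
[0.62191923 0.15489876 0.126     ] [-0.07941245  0.08697031  0.13417425]
```

View pics/t1.png

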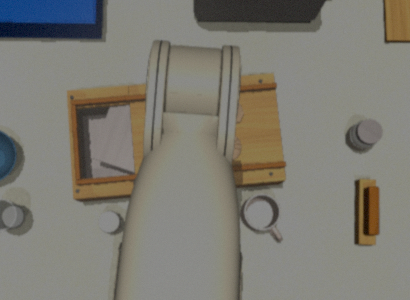

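The top view is hidden by the arm (px 190,180 in the crop), and the bystanders in view haven't moved. I'll go on to the point beyond the lever.

```bash
cat >> h.py <<'E'
def rotd(yaw=-174.08):
    o=sensors.get_obs();R=Ro.from_euler('xyz',o['eef_rot'],degrees=True)
    return (R.inv()*Ro.from_euler('xyz',[180,0,yaw],degrees=True)).as_rotvec()
def go(st,z,yaw=-174.08):
    rep();t=np.r_[s2w(st),z];print('delta',delta(t).round(4),'rot',rotd(yaw).round(4))
E
python3 -m crank '[[0,0,0,-0.04,0.044,0.0,-1],[0,0,0,-0.039,0.043,0.0,-1],[0,0,0,0,0,0,-1]]'
python3 -c "
from h import *
go([.0185,.058],.126)"
```

```text
t: 3.75
position: [0.6122, 0.1352, 0.2592]
eef_rot: [178.7, -0.6, -173.8]
contact_force: [0.0, -0.2, -0.1]
finger_gap: -0.0
t 3.75 pos [0.6122 0.1352 0.2592] st [0.0068 0.0394] rot [ 178.73   -0.55 -173.79] F [ 0.  -0.2 -0.1] gap -0.0 j [ 4.1 22.8 22.2 90.   1.2 -2.1]
delta [-0.0131  0.0156  0.1335] rot [ 0.0221 -0.0097  0.0049]
```

```bash
python3 -m crank '[[0.022,-0.01,0.005,-0.013,0.02,0.0,-1],[0,0,0,0,0,0.03,-1],[0,0,0,0,0,0.03,-1],[0,0,0,0,0,0.03,-1],[0,0,0,0,0,0.02,-1],[0,0,0,0,0,0,-1]]'
python3 -c "
from h import *
go([.0185,.058],.126)"
```

```text
t: 4.35
position: [0.6221, 0.1492, 0.146]
eef_rot: [-179.8, -0.0, -174.4]
contact_force: [-0.1, 0.4, 0.7]
finger_gap: -0.0002
t 4.35 pos [0.6221 0.1492 0.146 ] st [0.0181 0.0523] rot [-1.7982e+02 -4.0000e-02 -1.7437e+02] F [-0.1  0.4  0.7] gap -0.0002 j [ 6.1 24.6  8.8 74.3 -0.2  0.4]
delta [-0.0004  0.0057  0.0199] rot [-0.0031 -0.0006 -0.0051]
```

```bash
python3 -m crank '[[0,0,0,0,0.002,0.012,-1],[0,0,0,0,0,0.01,-1],[0,0,0,0,0,0.001,-1]]'
python3 -c "
from h import *
rep()
for j in np.arange(.457,1.7,.16):
    u=np.array([np.cos(j),-np.sin(j)]);n=np.array([np.sin(j),np.cos(j)]);s=.009+.011*n[0]+.0145*abs(n[1]);print(round(j,2),(np.array([-.1,.055])+.105*u+s*n).round(4))"
```

```text
t: 4.65
position: [0.6224, 0.1489, 0.124]
eef_rot: [-179.8, 0.1, -174.5]
contact_force: [1.1, -0.8, 0.6]
finger_gap: -0.0001
t 4.65 pos [0.6224 0.1489 0.124 ] st [0.0184 0.052 ] rot [-1.7981e+02  1.1000e-01 -1.7452e+02] F [ 1.1 -0.8  0.6] gap -0.0001 j [ 6.1 25.   6.3 71.1 -0.2  0.6]
0.46 [0.0061 0.0328]
0.62 [0.0014 0.0164]
0.78 [-0.0062  0.0007]
0.94 [-0.0165 -0.0139]
1.1 [-0.0295 -0.0268]
1.26 [-0.0448 -0.0375]
1.42 [-0.0621 -0.0454]
1.58 [-0.0806 -0.0501]
```

```bash
python3 -m crank '[[0,0,0,0.012,-0.019,-0.001,-1],[0,0,0,0.005,-0.016,0,-1],[0,0,0,0.008,-0.016,0,-1],[0,0,0,0.010,-0.015,0,-1],[0,0,0,0,0,0,-1]]'
python3 -c "
from h import *
go([-.0165,-.0139],.125)"
```

```text
t: 5.15
position: [0.5937, 0.0759, 0.127]
eef_rot: [-179.8, 0.3, -174.5]
contact_force: [0.8, 0.4, 0.7]
finger_gap: -0.0002
t 5.15 pos [0.5937 0.0759 0.127 ] st [-0.0177 -0.0177] rot [-179.78    0.31 -174.48] F [0.8 0.4 0.7] gap -0.0002 j [-0.6 20.8 -0.  68.8 -0.2 -6.2]
delta [-0.0012  0.0038  0.002 ] rot [-0.0038  0.0054 -0.007 ]
```

```bash
python3 -m crank '[[0,0,0,0.012,-0.01,0.001,-1],[0,0,0,0.015,-0.010,0,-1],[0,0,0,0.017,-0.008,0,-1],[0,0,0,0.016,-0.005,0,-1],[0,0,0,0,0,0,-1]]'
python3 - <<'E'
from h import *
go([-.0806,-.0501],.125)
p,d=imaging.get_image('scene');cv2.imwrite('pics/s2.png',cv2.resize(p[130:370,150:450,::-1],(750,600)))
E
```

```text
t: 5.65
position: [0.5357, 0.0346, 0.1267]
eef_rot: [-179.8, 0.5, -174.6]
contact_force: [0.3, 0.0, 0.4]
finger_gap: 0.0001
t 5.65 pos [0.5357 0.0346 0.1267] st [-0.0796 -0.0528] rot [-179.82    0.48 -174.63] F [0.3 0.  0.4] gap 0.0001 j [ -5.2  14.8  -8.8  65.8  -0.1 -10.6]
delta [0.001  0.0027 0.0017] rot [-0.0033  0.0084 -0.0096]
```

View pics/s2.png

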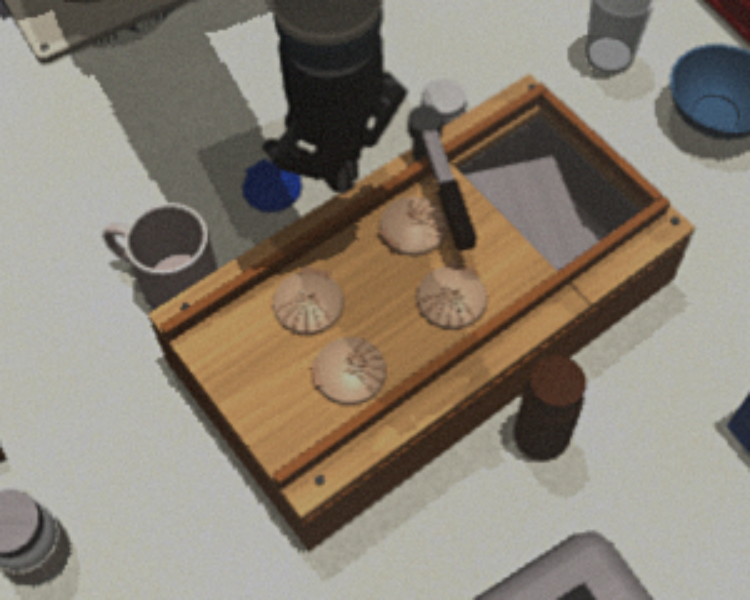

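Run:
```python
from h import *
o=sensors.get_obs()
q=proj('scene',[o['position'],[*s2w([-.1,.055]),.15],[*(s2w(np.array([-.1,.055])+.135*np.array([np.cos(.457),-np.sin(.457)]))),.152],[*s2w([-.0796,-.0528]),.115]]);print((q-[150,130])*2.5)
f=np.load('pics/scene0.npz')
```

```text
[[342.26483413 209.88204916]
 [423.34282893 118.60360431]
 [458.46448372 242.1779694 ]
 [341.96701851 216.57930653]]
```

Run:
```python
from h import *
p,d=imaging.get_image('scene');cv2.imwrite('pics/s3.png',cv2.resize(p[120:230,230:350,::-1],(780,715)[:2] if 0 else (650,596),interpolation=cv2.INTER_CUBIC))
W=cloud('scene',d)
for v in range(170,216,3):
    print(v,[tuple(W[v,u].round(3)) for u in (284,288,292)])
rep()
```

```text
170 [(np.float64(0.568), np.float64(0.019), np.float64(0.32)), (np.float64(0.571), np.float64(0.026), np.float64(0.319)), (np.float64(0.572), np.float64(0.033), np.float64(0.315))]
173 [(np.float64(0.568), np.float64(0.019), np.float64(0.312)), (np.float64(0.57), np.float64(0.026), np.float64(0.31)), (np.float64(0.571), np.float64(0.033), np.float64(0.306))]
176 [(np.float64(0.566), np.float64(0.02), np.float64(0.3)), (np.float64(0.57), np.float64(0.026), np.float64(0.301)), (np.float64(0.571), np.float64(0.033), np.float64(0.298))]
179 [(np.float64(0.554), np.float64(0.025), np.float64(0.275)), (np.float64(0.549), np.float64(0.036), np.float64(0.262)), (np.float64(0.549), np.float64(0.045), np.float64(0.257))]
182 [(np.float64(0.555), np.float64(0.024), np.float64(0.267)), (np.float64(0.546), np.float64(0.038), np.float64(0.249)), (np.float64(0.55), np.float64(0.044), np.float64(0.249))]
185 [(np.float64(0.556), np.float64(0.023), np.float64(0.261)), (np.float64(0.54), np.float64(0.04), np.float64(0.23)), (np.float64(0.552), np.float64(0.043), np.float64(0.242))]
188 [(np.float64(0.
[... 1250 characters left out ...]
8))]
209 [(np.float64(0.503), np.float64(0.046), np.float64(0.095)), (np.float64(0.507), np.float64(0.054), np.float64(0.095)), (np.float64(0.512), np.float64(0.061), np.float64(0.095))]
212 [(np.float64(0.51), np.float64(0.042), np.float64(0.095)), (np.float64(0.516), np.float64(0.049), np.float64(0.097)), (np.float64(0.533), np.float64(0.05), np.float64(0.118))]
215 [(np.float64(0.529), np.float64(0.032), np.float64(0.115)), (np.float64(0.534), np.float64(0.039), np.float64(0.115)), (np.float64(0.536), np.float64(0.048), np.float64(0.111))]
t 5.75 pos [0.5374 0.0351 0.1267] st [-0.0779 -0.0524] rot [-179.82    0.55 -174.6 ] F [ 0.2 -0.1  0.1] gap 0.0 j [ -5.1  15.   -8.6  65.8  -0.1 -10.5]
```

View pics/s3.png

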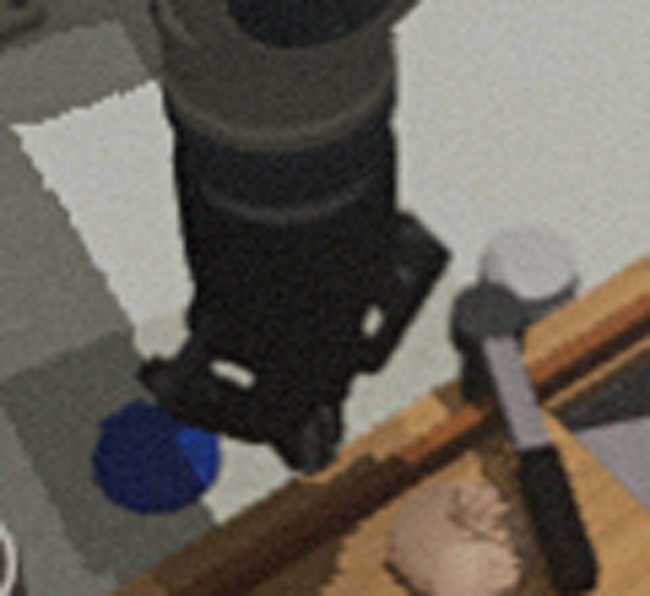

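Run:
```python
from h import *
p,d=imaging.get_image('scene')
W=cloud('scene',d);o=sensors.get_obs();P=o['position']
m=(np.hypot(W[...,0]-P[0],W[...,1]-P[1])<.03)&(W[...,2]>.125)
z=np.sort(W[m][:,2]);print(len(z),z[:10].round(3),np.percentile(z,[2,10]))
m=(np.hypot(W[...,0]-P[0],W[...,1]-P[1])<.07)&(W[...,2]>.125)&(W[...,2]<.34)
Q=W[m]
for a in np.arange(.15,.34,.01):
    s=Q[(Q[:,2]>=a)&(Q[:,2]<a+.01)]
    if len(s): print(a.round(2),len(s),w2s(P).round(3),((RS.T@(s[:,:2]-ORG).T).min(1)-w2s(P)).round(3),((RS.T@(s[:,:2]-ORG).T).max(1)-w2s(P)).round(3))
rep()
```

```text
1778 [0.167 0.168 0.168 0.168 0.169 0.169 0.17  0.171 0.172 0.172] [0.17892516 0.21548143]
0.16 7 [-0.078 -0.052] [ 0.005 -0.006] [0.01  0.004]
0.17 33 [-0.078 -0.052] [-0.007 -0.013] [0.012 0.013]
0.18 34 [-0.078 -0.052] [-0.002 -0.013] [0.012 0.013]
0.19 34 [-0.078 -0.052] [ 0.002 -0.013] [0.012 0.013]
0.2 28 [-0.078 -0.052] [ 0.005 -0.024] [0.014 0.022]
0.21 110 [-0.078 -0.052] [-0.013 -0.034] [0.013 0.036]
0.22 100 [-0.078 -0.052] [-0.013 -0.042] [0.015 0.046]
0.23 126 [-0.078 -0.052] [-0.008 -0.049] [0.017 0.054]
0.24 118 [-0.078 -0.052] [-0.001 -0.057] [0.017 0.062]
0.25 248 [-0.078 -0.052] [-0.015 -0.06 ] [0.018 0.062]
0.26 126 [-0.078 -0.052] [-0.011 -0.055] [0.019 0.056]
0.27 83 [-0.078 -0.052] [-0.01  -0.042] [0.02  0.043]
0.28 35 [-0.078 -0.052] [-0.009 -0.037] [ 0.01  -0.025]
0.29 76 [-0.078 -0.052] [-0.019 -0.036] [0.036 0.023]
0.3 140 [-0.078 -0.052] [-0.016 -0.036] [0.036 0.024]
0.31 135 [-0.078 -0.052] [-0.02  -0.036] [0.036 0.024]
0.32 150 [-0.078 -0.052] [-0.014 -0.036] [0.038 0.025]
0.33 291 [-0.078 -0.052] [-0.029 -0.037] [0.036 0.035]
t 5.8 pos [0.5377 0.0353 0.1265] st [-0.0776 -0.0523] rot [-179.82    0.54 -174.58] F [-0.2  0.3  0.1] gap -0.0001 j [ -5.1  15.   -8.6  65.8  -0.1 -10.5]
```

The camera puts the shut fingertips at z≈0.167 while the state reports 0.127. The xy agrees. The fingers passed over the lever without touching it (lever top is 0.152), which supports the camera, so reported z reads about 40 mm too low. I'll go back beyond the lever, descend partway, and check the offset again.

```bash
python3 -m crank '[[0.0,0.008,-0.01,0,0,-0.025,-1],[0,0,0,-0.03,0.03,0,-1],[0,0,0,-0.03,0.035,0,-1],[0,0,0,-0.03,0.035,0,-1],[0,0,0,-0.01,0.02,0,-1],[0,0,0,0,0,0.02,-1],[0,0,0,0,0,0,-1]]'
cat >> h.py <<'E'
def tipz():
    p,d=imaging.get_image('scene');W=cloud('scene',d);P=sensors.get_obs()['position']
    r=np.hypot(W[...,0]-P[0],W[...,1]-P[1])<.03
    z=np.sort(W[r&(W[...,2]>P[2]+.02)&(W[...,2]<P[2]+.2)][:,2])
    print('tip z cam',z[:6].round(3),'reported',P[2].round(4));return p,W
E
python3 - <<'E'
from h import *
go([.0185,.058],.0855)
p,W=tipz()
cv2.imwrite('pics/s4.png',cv2.resize(p[120:270,250:400,::-1],(600,600),interpolation=cv2.INTER_CUBIC))
E
```

```text
t: 6.5
position: [0.633, 0.1737, 0.1302]
eef_rot: [-179.9, 0.2, -174.0]
contact_force: [0.3, -0.6, -0.4]
finger_gap: -0.0002
t 6.5 pos [0.633  0.1737 0.1302] st [0.0315 0.0755] rot [-179.86    0.22 -173.96] F [ 0.3 -0.6 -0.4] gap -0.0002 j [ 8.1 26.4  9.5 72.8 -0.1  2.1]
delta [ 0.0132 -0.0174  0.0447] rot [-0.0024  0.0039  0.0021]
tip z cam [0.167 0.171 0.172 0.172 0.172 0.173] reported 0.132
```

View pics/s4.png

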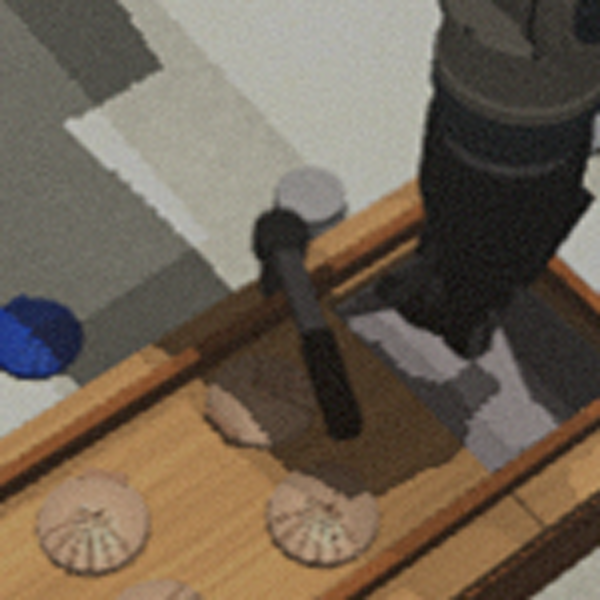

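The fingers (tip at px ~475,350) are on the far side of the lever, over the hole. The 40 mm offset holds (camera 0.171, reported 0.131), so I'll descend to reported 0.086, which is true 0.126.

```bash
python3 -m crank '[[0,0,0,0.006,-0.008,0.02,-1],[0,0,0,0.004,-0.004,0.02,-1],[0,0,0,0,0,0.006,-1],[0,0,0,0,0,0,-1]]'
python3 - <<'E'
from h import *
go([.0061,.0328],.086);tipz()
E
```

```text
t: 6.95
position: [0.6275, 0.16, 0.0889]
eef_rot: [-179.9, 0.7, -174.0]
contact_force: [-0.2, -0.9, 0.1]
finger_gap: 0.0003
t 6.95 pos [0.6275 0.16   0.0889] st [0.0246 0.0625] rot [-179.89    0.65 -174.02] F [-0.2 -0.9  0.1] gap 0.0003 j [ 6.9 26.3  3.2 66.2 -0.1  1. ]
delta [ 0.0185 -0.0297  0.0027] rot [-0.0019  0.0114  0.001 ]
tip z cam [0.127 0.13  0.13  0.132 0.132 0.133] reported 0.0894
```

```bash
python3 -m crank '[[0,0.011,0,0.01,-0.015,0.003,-1],[0,0,0,0.007,-0.014,0,-1],[0,0,0,0.005,-0.016,0,-1],[0,0,0,0.008,-0.016,0,-1],[0,0,0,0,0,0,-1]]'
python3 - <<'E'
from h import *
go([-.0165,-.0139],.086);p,W=tipz()
cv2.imwrite('pics/s5.png',cv2.resize(p[120:270,250:400,::-1],(600,600),interpolation=cv2.INTER_CUBIC))
E
```

```text
t: 7.5
position: [0.604, 0.0916, 0.0897]
eef_rot: [-179.9, 0.3, -174.0]
contact_force: [0.0, 0.3, 0.3]
finger_gap: 0.0
t 7.5 pos [0.604  0.0916 0.0897] st [-0.0058 -0.0031] rot [-179.95    0.3  -174.  ] F [0.  0.3 0.3] gap 0.0 j [ 0.8 23.1 -2.  64.6 -0.  -5.2]
delta [ 0.0107 -0.0108  0.0037] rot [-0.0009  0.0053  0.0014]
tip z cam [0.11  0.11  0.11  0.111 0.111 0.111] reported 0.0898
```

View pics/s5.png

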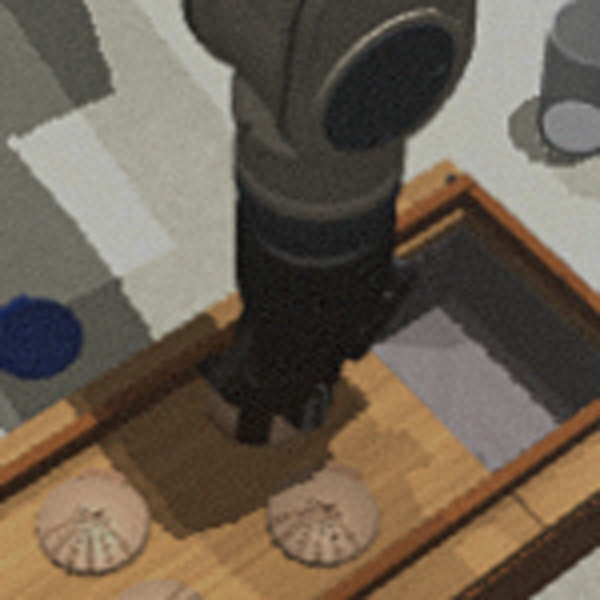

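The lever now moves ahead of the finger (grip end at px ~253,430). I'll continue the arc.

```bash
python3 -m crank '[[0,0,0,0.009,-0.010,0.003,-1],[0,0,0,0.010,-0.011,0,-1],[0,0,0,0.013,-0.010,0,-1],[0,0,0,0.015,-0.009,0,-1],[0,0,0,0.016,-0.006,0,-1],[0,0,0,0.007,-0.001,0,-1],[0,0,0,0,0,0,-1]]'
python3 - <<'E'
from h import *
go([-.0806,-.0501],.086);p,d=imaging.get_image('scene')
cv2.imwrite('pics/s6.png',cv2.resize(p[120:270,230:380,::-1],(600,600),interpolation=cv2.INTER_CUBIC))
E
```

```text
t: 8.25
position: [0.5393, 0.0363, 0.0878]
eef_rot: [180.0, 0.7, -174.0]
contact_force: [0.7, -0.2, -0.3]
finger_gap: 0.0002
t 8.25 pos [0.5393 0.0363 0.0878] st [-0.0759 -0.0515] rot [ 179.97    0.69 -174.02] F [ 0.7 -0.2 -0.3] gap 0.0002 j [ -5.2  16.5 -12.5  60.4   0.2 -11.1]
delta [0.0047 0.0014 0.0018] rot [0.0006 0.012  0.0011]
```

View pics/s6.png

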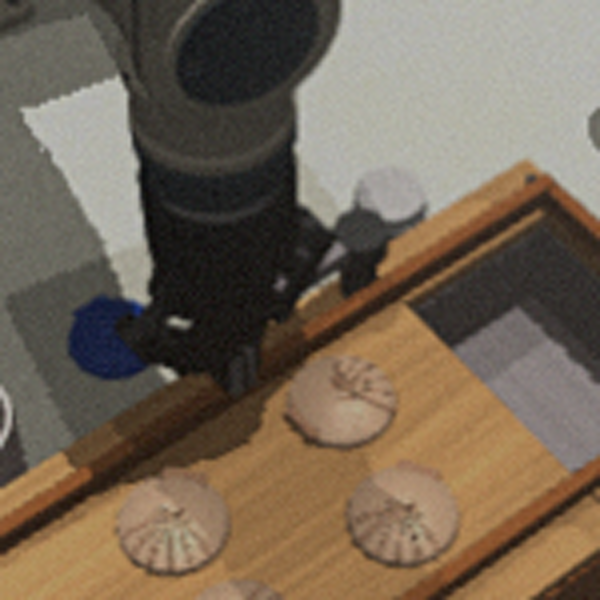

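```bash
python3 -m crank '[[0,0.01,0,0.006,0,0.002,-1],[0,0,0,0.005,0,0,-1],[0,0,0,0.005,0,0,-1],[0,0,0,0.003,0,0,-1]]'
python3 -c "
from h import *
rep()"
```

```text
t: 8.7
position: [0.5369, 0.0359, 0.0871]
eef_rot: [180.0, 1.6, -173.9]
contact_force: [7.9, 0.8, -3.2]
finger_gap: -0.0001
t 8.7 pos [0.5369 0.0359 0.0871] st [-0.0784 -0.0516] rot [ 179.97    1.62 -173.9 ] F [ 7.9  0.8 -3.2] gap -0.0001 j [ -5.3  15.7 -13.8  58.9   0.4 -11.4]
```

```bash
python3 -m crank '[[0,-0.02,0,-0.01,0,-0.01,-1],[0,0,0,0,0,-0.03,-1],[0,0,0,0,0,-0.04,-1],[0,0,0,0,0,-0.03,-1],[0,0,0,0,-0.04,0,0],[0,0,0,0,-0.04,0,1]]'
python3 - <<'E'
from h import *
rep();t=[.4625,-.336,.16];print(delta(t).round(4),rotd(178))
p,d=imaging.get_image('scene')
cv2.imwrite('pics/s7.png',cv2.resize(p[120:270,230:380,::-1],(600,600),interpolation=cv2.INTER_CUBIC))
E
```

```text
t: 9.3
position: [0.552, -0.0397, 0.2024]
eef_rot: [180.0, 2.7, -173.4]
contact_force: [1.6, -0.0, 0.4]
finger_gap: 0.0282
t 9.3 pos [ 0.552  -0.0397  0.2024] st [-0.0711 -0.1284] rot [ 179.98    2.71 -173.39] F [ 1.6 -0.   0.4] gap 0.0282 j [-13.4  13.1  -0.1  74.3   0.9 -20. ]
[ 0.1249 -0.284   0.0365] [0.00384644 0.04715417 0.15031795]
```

View pics/s7.png

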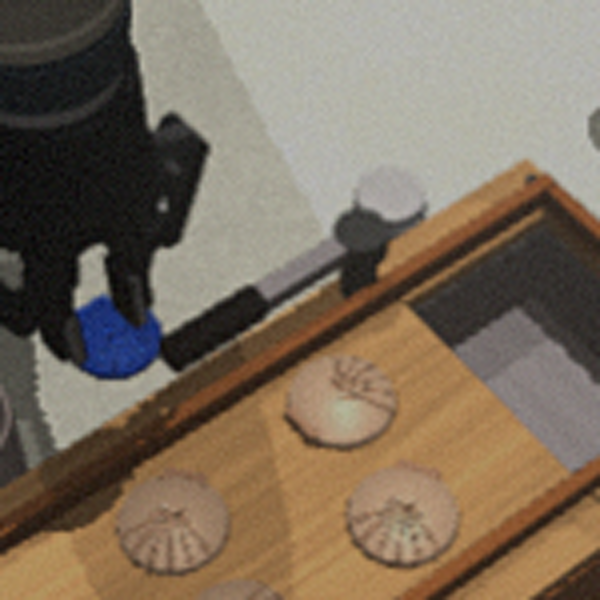

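The lever (px 160–400, 350→230) lies along the outside of the fence, fully open, and the hole is uncovered. Next I go to the scraper with the gripper open.

```bash
python3 -m crank '[[0,0.02,0.03,0.018,-0.041,0.004,1],[0,0.02,0.03,0.018,-0.041,0.004,1],[0,0.007,0.03,0.018,-0.041,0.004,1],[0,0,0.03,0.018,-0.041,0.004,1],[0,0,0.03,0.018,-0.041,0.004,1],[0,0,0,0.018,-0.041,0.004,1],[0,0,0,0.01,-0.03,0.004,1],[0,0,0,0,0,0,1]]'
python3 - <<'E'
from h import *
rep();t=[.4625,-.336,.07];print(delta(t).round(4),rotd(178).round(4));p,W=tipz()
cv2.imwrite('pics/s8.png',cv2.resize(p[180:380,50:250,::-1],(600,600),interpolation=cv2.INTER_CUBIC))
E
```

```text
t: 10.15
position: [0.4414, -0.3357, 0.1739]
eef_rot: [-179.9, -0.0, 177.6]
contact_force: [0.9, 0.7, 0.8]
finger_gap: 0.0853
t 10.15 pos [ 0.4414 -0.3357  0.1739] st [-0.2117 -0.4113] rot [-1.7994e+02 -4.0000e-02  1.7761e+02] F [0.9 0.7 0.8] gap 0.0853 j [-45.9  15.6  -0.7  73.7  -0.1 -43.5]
[-0.0212  0.0007  0.1039] [-0.0011 -0.0007 -0.0068]
tip z cam [0.284 0.284 0.284 0.284 0.284 0.285] reported 0.1742
```

View pics/s8.png

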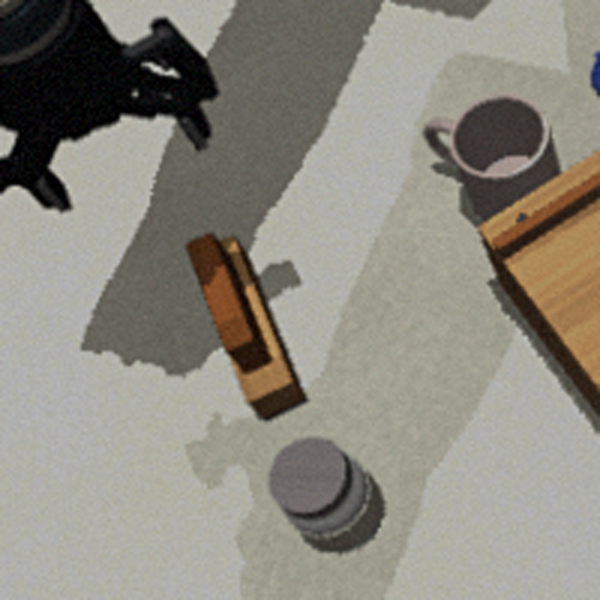

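```bash
python3 -m crank '[[0,0,-0.007,-0.021,0.001,0.0,1],[0,0,0,0,0,0.04,1],[0,0,0,0,0,0.02,1],[0,0,0,0,0,0,1]]'
python3 - <<'E'
from h import *
rep();t=[.462,-.336,.013];print(delta(t).round(4),rotd(178).round(4));p,d=imaging.get_image('scene');W=cloud('scene',d);P=sensors.get_obs()['position']
for s in(1,-1):
    q=W[(abs(W[...,0]-P[0])<.02)&(s*(W[...,1]-P[1])>.035)&(s*(W[...,1]-P[1])<.07)&(W[...,2]>.095)&(W[...,2]<.3)]
    i=np.argsort(q[:,2])[:8];print(q[i].round(3))
cv2.imwrite('pics/s9.png',cv2.resize(p[180:380,50:250,::-1],(600,600),interpolation=cv2.INTER_CUBIC))
E
```

```text
t: 10.6
position: [0.4662, -0.3323, 0.1149]
eef_rot: [-179.9, 0.1, 178.2]
contact_force: [-0.1, 0.0, 0.5]
finger_gap: 0.0851
t 10.6 pos [ 0.4662 -0.3323  0.1149] st [-0.1866 -0.4106] rot [-1.7988e+02  1.1000e-01  1.7815e+02] F [-0.1  0.   0.5] gap 0.0851 j [-43.9  18.8  -4.9  66.2  -0.  -42. ]
[ 0.0043 -0.0036  0.1019] [-0.0021  0.002   0.0027]
[[ 0.474 -0.282  0.166]
 [ 0.478 -0.287  0.169]
 [ 0.478 -0.289  0.17 ]
 [ 0.477 -0.286  0.171]
 [ 0.478 -0.284  0.171]
 [ 0.473 -0.28   0.172]
 [ 0.48  -0.283  0.172]
 [ 0.476 -0.29   0.172]]
[[ 0.464 -0.374  0.165]
 [ 0.473 -0.374  0.166]
 [ 0.458 -0.374  0.167]
 [ 0.46  -0.374  0.167]
 [ 0.47  -0.374  0.17 ]
 [ 0.475 -0.378  0.17 ]
 [ 0.474 -0.38   0.17 ]
 [ 0.467 -0.375  0.171]]
```

View pics/s9.png

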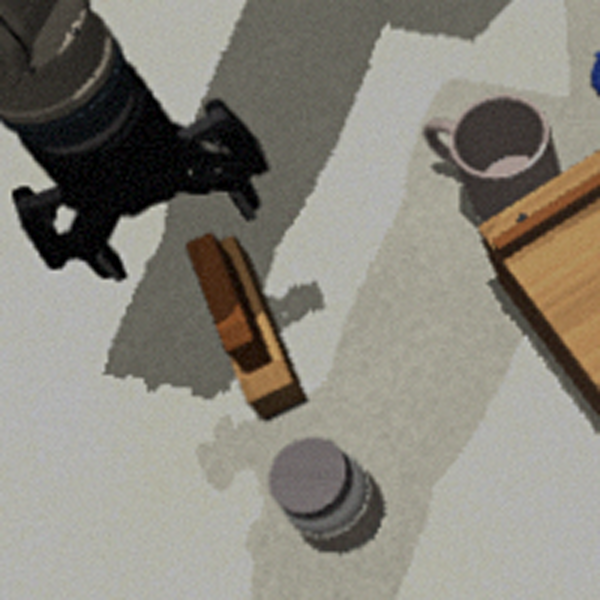

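The open fingertips read 0.166 in the camera, against 0.115 + 0.040 + 0.013 expected, so that's consistent. They straddle the handle (px ~235,300), so I'll descend.

```bash
python3 -m crank '[[0,0,0.002,0.004,-0.005,0.01,1],[0,0,0,0,0,0.03,1],[0,0,0,0,0,0.03,1],[0,0,0,0,0,0.017,1],[0,0,0,0,0,0,1]]'
python3 - <<'E'
from h import *
rep();t=[.462,-.336,.013];print(delta(t).round(4),rotd(178).round(4));p,d=imaging.get_image('scene')
cv2.imwrite('pics/s10.png',cv2.resize(p[180:380,50:250,::-1],(600,600),interpolation=cv2.INTER_CUBIC))
E
```

```text
t: 11.15
position: [0.4653, -0.3396, 0.0317]
eef_rot: [-179.5, 0.6, 178.2]
contact_force: [0.2, -0.7, -0.1]
finger_gap: 0.0855
t 11.15 pos [ 0.4653 -0.3396  0.0317] st [-0.1883 -0.4177] rot [-179.45    0.55  178.17] F [ 0.2 -0.7 -0.1] gap 0.0855 j [-44.5  22.2 -12.8  54.3  -0.  -42.6]
[0.0036 0.0037 0.0186] [-0.0095  0.0097  0.003 ]
```

View pics/s10.png

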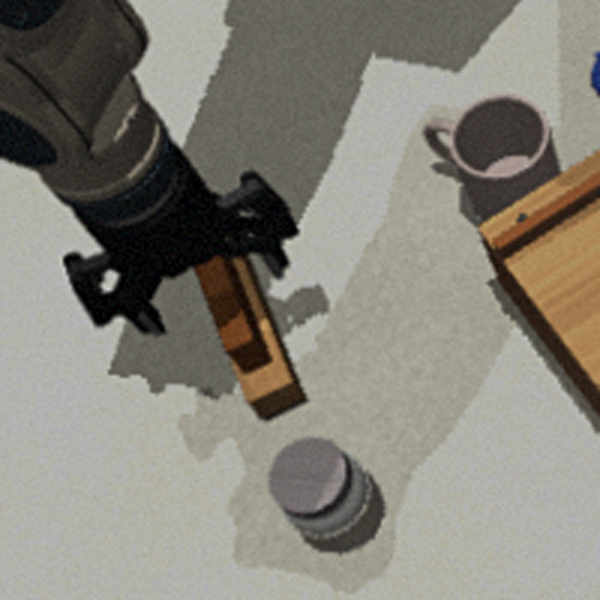

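```bash
python3 -m crank '[[-0.009,0.01,0.003,0.003,0.004,0.012,1],[0,0,0,0.001,0,0.006,1],[0,0,0,0,0,0,1]]'
python3 - <<'E'
from h import *
rep();t=[.462,-.336,.013];print(delta(t).round(4),rotd(178).round(4))
E
```

```text
t: 11.5
position: [0.463, -0.3372, 0.0167]
eef_rot: [-179.8, 0.2, 178.0]
contact_force: [0.7, 0.5, 0.5]
finger_gap: 0.0854
t 11.5 pos [ 0.463  -0.3372  0.0167] st [-0.1903 -0.4151] rot [-179.77    0.2   177.98] F [0.7 0.5 0.5] gap 0.0854 j [-44.4  23.  -14.   52.7  -0.  -42.4]
[0.0011 0.0012 0.0037] [-0.004   0.0034 -0.0004]
```

```bash
python3 -m crank '[[-0.004,0.003,0,0.001,0.001,0.004,-0.2],[0,0,0,0,0,0,-1],[0,0,0,0,0,0,-1],[0,0,0,0,0,0,-1],[0,0,0,0,0,0,-1],[0,0,0,0,0,0,-1]]' 60
python3 - <<'E'
from h import *
rep()
E
```

```text
t: 12.1
position: [0.4626, -0.3367, 0.0138]
eef_rot: [-179.9, 0.1, 178.0]
contact_force: [0.1, -0.0, -2.7]
finger_gap: 0.0215
t 12.1 pos [ 0.4626 -0.3367  0.0138] st [-0.1906 -0.4146] rot [-1.7993e+02  1.1000e-01  1.7798e+02] F [ 0.1 -0.  -2.7] gap 0.0215 j [-44.5  23.2 -14.1  52.6   0.  -42.4]
```

```bash
python3 -m crank '[[0,0,0,0,0,-0.02,-1],[0,0,0,0,0,-0.04,-1],[0,0,0,0,0,-0.04,-1],[0,0,0,0,0,-0.04,-1],[0,0,0,0,0,-0.015,-1],[0,0,0,0,0,0,-1]]'
python3 - <<'E'
from h import *
go([0,-.215],.165);p,d=imaging.get_image('scene')
cv2.imwrite('pics/s11.png',cv2.resize(p[180:380,50:250,::-1],(600,600),interpolation=cv2.INTER_CUBIC))
E
```

```text
t: 12.7
position: [0.4608, -0.3349, 0.1718]
eef_rot: [179.8, -0.2, 178.0]
contact_force: [-0.1, 0.3, -2.5]
finger_gap: 0.0212
t 12.7 pos [ 0.4608 -0.3349  0.1718] st [-0.1923 -0.4126] rot [179.8   -0.19 177.99] F [-0.1  0.3 -2.5] gap 0.0212 j [-44.5  17.3   1.5  74.4   0.  -42.5]
delta [-0.1632  0.2222  0.0071] rot [ 0.0038 -0.003  -0.1385]
```

View pics/s11.png

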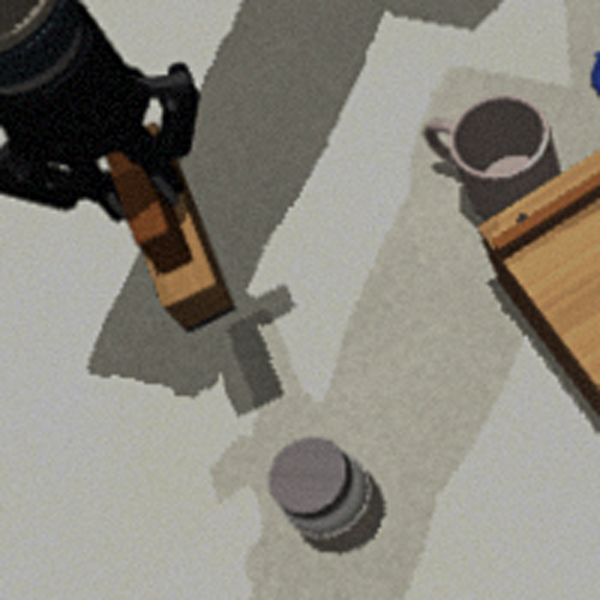

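The scraper is held level above the counter (px ~185,260), its sole at about 0.158. Next, turn it in line with the channel and carry it over.

```bash
python3 -m crank '[[0.004,-0.003,-0.13,0,0,0,-1],[0,0,-0.01,-0.03,0.04,0,-1],[0,0,0,-0.03,0.04,0,-1],[0,0,0,-0.03,0.04,0,-1],[0,0,0,-0.02,0.03,0,-1],[0,0,0,0,0,0,-1]]'
python3 - <<'E'
from h import *
go([0,-.215],.165)
E
```

```text
t: 13.35
position: [0.5528, -0.1689, 0.1592]
eef_rot: [179.5, -0.7, -173.9]
contact_force: [0.0, -0.6, -3.1]
finger_gap: 0.0213
t 13.35 pos [ 0.5528 -0.1689  0.1592] st [-0.0837 -0.2569] rot [ 179.47   -0.69 -173.89] F [ 0.  -0.6 -3.1] gap 0.0213 j [-25.4  18.9   1.8  73.8   0.1 -31.5]
delta [-0.0837  0.0417 -0.0064] rot [ 0.0093 -0.0121  0.0033]
```

```bash
python3 -m crank '[[0.009,-0.012,0.003,-0.03,0.015,-0.005,-1],[0,0,0,-0.03,0.015,0,-1],[0,0,0,-0.018,0.007,0,-1],[0,0,0,0,0,0,-1]]'
python3 - <<'E'
from h import *
go([0,-.215],.112);p,d=imaging.get_image('scene')
cv2.imwrite('pics/s12.png',cv2.resize(p[150:350,180:380,::-1],(600,600),interpolation=cv2.INTER_CUBIC))
E
```

```text
t: 13.75
position: [0.6261, -0.1209, 0.156]
eef_rot: [179.8, -0.6, -174.0]
contact_force: [0.1, -0.1, -2.8]
finger_gap: 0.0213
t 13.75 pos [ 0.6261 -0.1209  0.156 ] st [-0.0058 -0.2167] rot [ 179.77   -0.57 -173.99] F [ 0.1 -0.1 -2.8] gap 0.0213 j [-18.4  24.6  10.3  76.3  -0.  -24.5]
delta [-0.0062  0.0015  0.0439] rot [ 0.004  -0.01    0.0016]
```

View pics/s12.png

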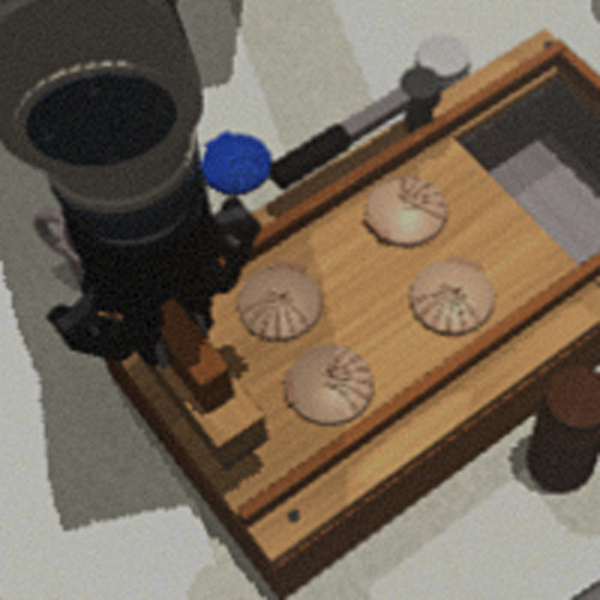

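```bash
python3 -m crank '[[0.004,-0.01,0,-0.006,0.001,0.01,-1],[0,0,0,0,0,0.01,-1],[0,0,0,0,0,0,-1]]'
python3 - <<'E'
from h import *
go([0,-.215],.112);p,d=imaging.get_image('scene');W=cloud('scene',d)
P=sensors.get_obs()['position'];sz=P[2]-.0138
S=((W[...,:2]-ORG)@RS)
near=(abs(S[...,0])<.1)&(S[...,1]<-.18)&(S[...,1]>-.28)
for a,b,n in((.036,.044,'block top'),(.081,.089,'handle top'),(.002,.036,'block sides')):
    m=near&(W[...,2]>sz+a)&(W[...,2]<sz+b);q=S[m];print(n,len(q),np.percentile(q,[1,99],axis=0).round(4).tolist() if len(q) else '',np.median(W[m][:,2]) if len(q) else '')
m=near&(W[...,2]>sz-.02)&(W[...,2]<sz+.03)&(S[...,0]>.05)&(S[...,0]<.08)
print(np.sort(W[m][:,2])[:10].round(3),'expected sole',sz)
E
```

```text
t: 14.1
position: [0.6277, -0.1212, 0.1318]
eef_rot: [179.9, -0.4, -174.1]
contact_force: [0.4, -0.5, -2.8]
finger_gap: 0.0212
t 14.1 pos [ 0.6277 -0.1212  0.1318] st [-0.0042 -0.2172] rot [ 179.91   -0.36 -174.1 ] F [ 0.4 -0.5 -2.8] gap 0.0212 j [-18.4  25.1   7.5  72.8  -0.1 -24.3]
delta [-0.0043  0.0022  0.0198] rot [ 0.0016 -0.0063 -0.0003]
block top 323 [[-0.0039, -0.235], [0.0649, -0.1992]] 0.15851013638176112
handle top 350 [[-0.0139, -0.2319], [0.045, -0.2027]] 0.20366075422374164
block sides 210 [[-0.0652, -0.2352], [0.0654, -0.2003]] 0.13845698525246108
[0.099 0.099 0.099 0.099 0.099 0.101 0.112 0.112 0.113 0.113] expected sole 0.1187868360636081
```

```bash
python3 -m crank '[[0.002,-0.006,0,-0.005,0,0.01,-1],[0,0,0,0,0,0.008,-1],[0,0,0,0,0,0.001,-1],[0,0,0,0,0,0,-1]]'
python3 - <<'E'
from h import *
go([0,-.14],.1105)
E
```

```text
t: 14.55
position: [0.6325, -0.1221, 0.1127]
eef_rot: [-179.9, 0.1, -174.2]
contact_force: [-0.4, -0.8, -2.9]
finger_gap: 0.0212
t 14.55 pos [ 0.6325 -0.1221  0.1127] st [ 0.0005 -0.2186] rot [-1.7993e+02  7.0000e-02 -1.7420e+02] F [-0.4 -0.8 -2.9] gap 0.0212 j [-18.4  25.7   5.7  69.9  -0.  -24.2]
delta [0.0006 0.0786 0.0021] rot [-0.0012  0.0013 -0.002 ]
```

```bash
python3 -m crank '[[0,0.001,-0.002,0.0,0.01,0.002,-1],[0,0,0,0,0.015,0,-1],[0,0,0,0,0.015,0,-1],[0,0,0,0,0.015,0,-1],[0,0,0,0,0.015,0,-1],[0,0,0,0,0,0,-1]]'
python3 - <<'E'
from h import *
go([0,-.05],.1105);p,d=imaging.get_image('scene')
cv2.imwrite('pics/s13.png',cv2.resize(p[150:350,200:400,::-1],(600,600),interpolation=cv2.INTER_CUBIC))
E
```

```text
t: 15.15
position: [0.6246, -0.0448, 0.1115]
eef_rot: [-179.9, 0.1, -174.0]
contact_force: [0.2, -0.6, -2.8]
finger_gap: 0.0214
t 15.15 pos [ 0.6246 -0.0448  0.1115] st [ 0.0006 -0.1409] rot [-1.7993e+02  9.0000e-02 -1.7400e+02] F [ 0.2 -0.6 -2.8] gap 0.0214 j [-11.8  24.    2.8  68.6  -0.  -17.8]
delta [0.0005 0.0909 0.0009] rot [-0.0012  0.0015  0.0014]
```

View pics/s13.png

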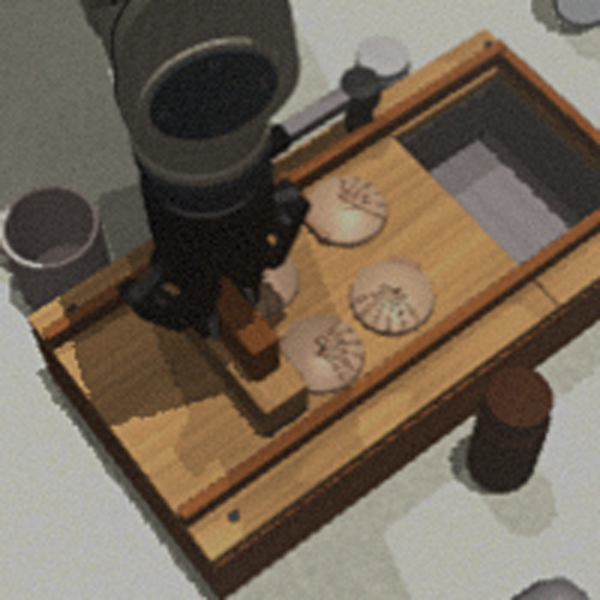

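The shells are moving ahead of the block (px ~325,355 and 275,280). I'll keep pushing.

```bash
python3 -m crank '[[0,0.001,0.001,0.0005,0.013,0.001,-1],[0,0,0,0,0.015,0,-1],[0,0,0,0,0.015,0,-1],[0,0,0,0,0.015,0,-1],[0,0,0,0,0.015,0,-1],[0,0,0,0,0.015,0,-1],[0,0,0,0,0,0,-1]]'
python3 - <<'E'
from h import *
go([0,.05],.1105);p,d=imaging.get_image('scene')
cv2.imwrite('pics/s14.png',cv2.resize(p[150:350,200:400,::-1],(600,600),interpolation=cv2.INTER_CUBIC))
E
```

```text
t: 15.9
position: [0.6146, 0.0493, 0.1106]
eef_rot: [-179.9, 0.1, -174.1]
contact_force: [0.9, 0.5, -2.9]
finger_gap: 0.0212
t 15.9 pos [0.6146 0.0493 0.1106] st [ 0.0004 -0.0463] rot [-1.7987e+02  9.0000e-02 -1.7408e+02] F [ 0.9  0.5 -2.9] gap 0.0212 j [-3.1 23.1  1.2 68.  -0.1 -9.1]
delta [ 0.0004  0.0963 -0.0001] rot [-0.0023  0.0015 -0.0001]
```

View pics/s14.png

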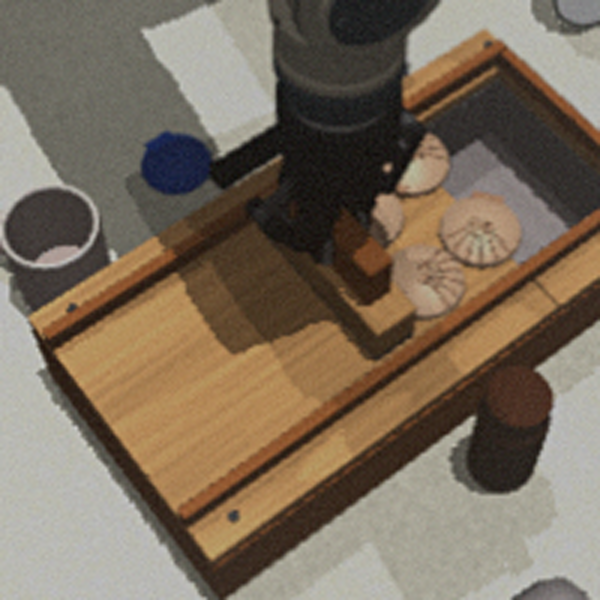

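Two shells are about to tip over the edge (px ~425,160 and 480,230). I'll push on.

```bash
python3 -m crank '[[-0.002,0.001,0,0.0005,0.013,0,-1],[0,0,0,0,0.015,0,-1],[0,0,0,0,0.015,0,-1],[0,0,0,0,0.015,0,-1],[0,0,0,0,0.015,0,-1],[0,0,0,0,0.015,0,-1],[0,0,0,0,0.015,0,-1],[0,0,0,0,0,0,-1]]'
python3 - <<'E'
from h import *
go([0,.12],.1105);p,d=imaging.get_image('scene')
cv2.imwrite('pics/s15.png',cv2.resize(p[150:350,250:450,::-1],(600,600),interpolation=cv2.INTER_CUBIC))
E
```

```text
t: 16.75
position: [0.6026, 0.1601, 0.1102]
eef_rot: [-180.0, 0.0, -174.1]
contact_force: [-0.2, -0.1, -2.2]
finger_gap: 0.0209
t 16.75 pos [0.6026 0.1601 0.1102] st [-0.0002  0.0652] rot [-179.99    0.   -174.12] F [-0.2 -0.1 -2.2] gap 0.0209 j [ 7.2 23.9  2.3 68.4 -0.   1.3]
delta [-0.0001  0.0548 -0.0003] rot [-0.0001  0.0001 -0.0008]
```

View pics/s15.png

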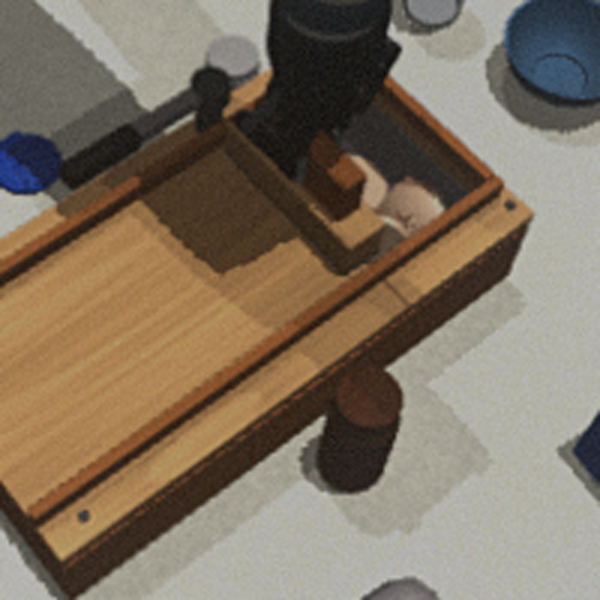

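```bash
python3 -m crank '[[0,0,0,0,0.013,0,-1],[0,0,0,0,0.015,0,-1],[0,0,0,0,0.012,0,-1],[0,0,0,0,0.01,0,-1],[0,0,0,0,0,0,-1]]'
python3 - <<'E'
from h import *
go([0,.12],.1105)
E
python3 -m crank '[[0,0,0,0,-0.03,0,-1],[0,0,0,0,-0.04,-0.005,-1],[0,0,0,0,-0.04,-0.02,-1],[0,0,0,0,-0.04,-0.03,-1],[0,0,0,0,-0.04,0,-1],[0,0,0,0,0,0,-1]]'
python3 - <<'E'
from h import *
rep()
p,d=imaging.get_image('scene')
cv2.imwrite('pics/s16.png',cv2.resize(p[150:300,280:430,::-1],(600,600),interpolation=cv2.INTER_CUBIC))
W=cloud('scene',d);S=((W[...,:2]-ORG)@RS);m=(abs(S[...,0])<.07)&(S[...,1]>.075)&(S[...,1]<.175)
print('hole z pct',np.nanpercentile(W[m][:,2],[1,10,50,90,99]).round(3))
p,d=imaging.get_image('top')
cv2.imwrite('pics/t2.png',cv2.resize(p[150:320,190:440,::-1],(750,510),interpolation=cv2.INTER_CUBIC))
E
```

```text
t: 17.3
position: [0.5973, 0.213, 0.1099]
eef_rot: [-180.0, -0.0, -174.2]
contact_force: [-0.2, 1.0, -2.3]
finger_gap: 0.0214
t 17.3 pos [0.5973 0.213  0.1099] st [1.000e-04 1.183e-01] rot [-1.7997e+02 -1.0000e-02 -1.7419e+02] F [-0.2  1.  -2.3] gap 0.0214 j [12.1 24.9  4.  69.1 -0.   6.3]
delta [ 0.0001  0.0017 -0.0006] rot [-0.0005 -0.0001 -0.0019]
t: 17.9
position: [0.6171, 0.0187, 0.1658]
eef_rot: [-179.9, -0.1, -173.9]
contact_force: [0.1, 0.5, -3.4]
finger_gap: 0.0209
t 17.9 pos [0.6171 0.0187 0.1658] st [-0.0003 -0.077 ] rot [-1.7986e+02 -1.0000e-01 -1.7388e+02] F [ 0.1  0.5 -3.4] gap 0.0209 j [ -6.   22.    7.6  75.7  -0.2 -12.1]
hole z pct [0.005 0.008 0.025 0.045 0.053]
```

View pics/s16.png

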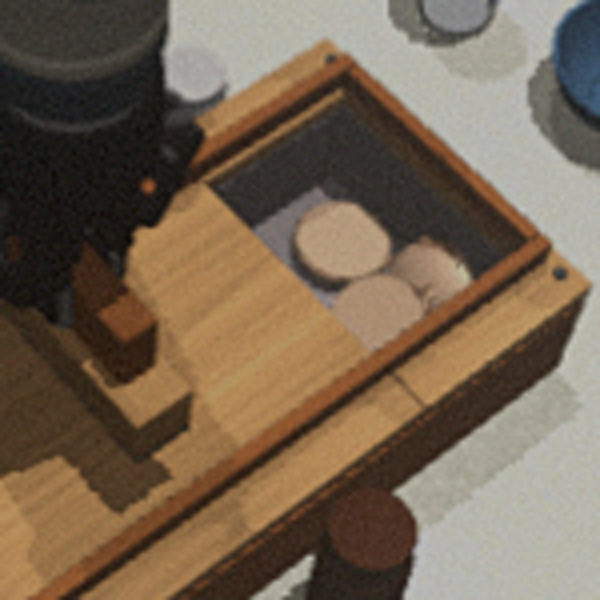

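View pics/t2.png

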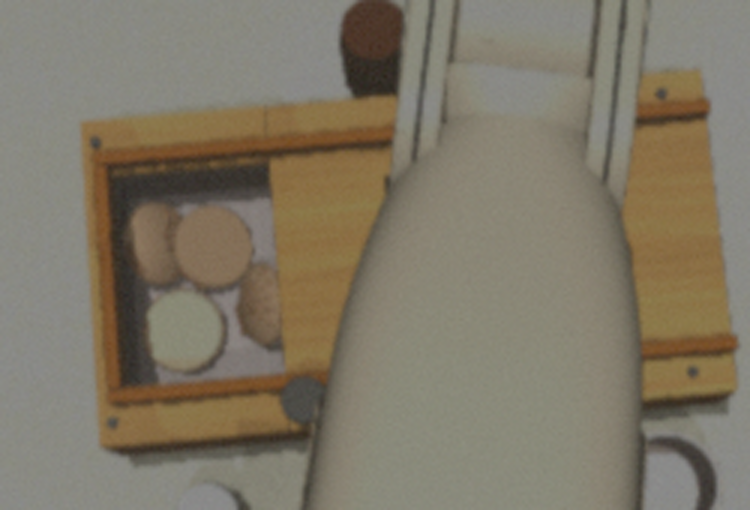

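All four shells are in the bin (top crop px 155,243; 212,245; 186,330; 262,305). One is partly hidden under the board edge, so I'll check its station y.

Run:
```python
from h import *
p,d=imaging.get_image('top');W=cloud('top',d);S=((W[...,:2]-ORG)@RS)
np.savez('pics/t2.npz',p=p,d=d)
for cx,cy in((240,305),(250,300),(262,305),(275,325),(275,345),(270,270),(283,310),(155,243),(212,245),(186,330)):
    u,v=int(190+cx/3),int(150+cy/3);print((cx,cy),S[v,u].round(3),W[v,u,2].round(3))
cv2.imwrite('pics/t3.png',cv2.resize(p[205:280,220:300,::-1],(640,600),interpolation=cv2.INTER_CUBIC))
# contour map of z in region
for v in range(232,272,3):print(v,[(f'{W[v,u,2]*1000:.0f}/{S[v,u,1]*1000:.0f}') for u in range(262,292,3)])
```

```text
(240, 305) [-0.014  0.103] 0.026
(250, 300) [-0.015  0.095] 0.041
(262, 305) [-0.02   0.085] 0.052
(275, 325) [-0.036  0.078] 0.053
(275, 345) [-0.044  0.082] 0.004
(270, 270) [0.004 0.077] 0.051
(283, 310) [-0.032  0.068] 0.095
(155, 243) [0.032 0.161] 0.044
(212, 245) [0.032 0.121] 0.026
(186, 330) [-0.03   0.144] 0.019
232 ['28/117', '23/111', '19/105', '10/99', '9/92', '4/86', '6/79', '94/67', '95/60', '94/54']
235 ['24/118', '25/111', '19/105', '15/99', '6/93', '14/86', '6/79', '95/67', '92/61', '93/55']
238 ['27/118', '21/112', '18/106', '16/99', '38/91', '42/84', '9/80', '97/67', '95/61', '91/55']
241 ['25/119', '24/112', '20/106', '28/99', '46/91', '51/84', '53/77', '91/68', '95/62', '94/56']
244 ['26/119', '22/113', '4/108', '36/98', '44/91', '53/84', '55/77', '93/69', '97/62', '100/56']
247 ['7/121', '7/115', '5/108', '35/99', '45/92', '53/85', '58/78', '93/69', '98/63', '97/56']
250 ['10/122', '8/115', '8/108', '31/100', '45/92', '55/85', '52/79', '100/69', '96/63', '95/57']
253 ['26/120', '2/116', '7/109', '30/100', '44/93', '48/86', '53/79', '93/70', '99/63', '97/57']
256 ['27/121', '4/116', '7/109', '28/101', '41/93', '47/86', '49/80', '53/73', '101/64', '95/58']
259 ['20/122', '5/117', '10/110', '15/103', 'nan/nan', '42/87', '51/80', '47/74', '95/65', '98/58']
262 ['22/122', '9/117', '8/110', '4/104', '26/96', '35/88', '43/81', '8/77', '101/65', '93/59']
265 ['27/122', '6/118', '-0/112', '3/105', '6/98', '3/91', '6/85', '5/78', '92/66', '97/59']
268 ['11/124', '4/118', '5/112', '0/105', '4/98', '4/92', '9/85', '3/79', '97/66', '100/60']
271 ['7/125', '3/119', '7/112', '6/105', '7/99', '9/92', '8/85', '10/79', '94/67', '93/60']
```

View pics/t3.png

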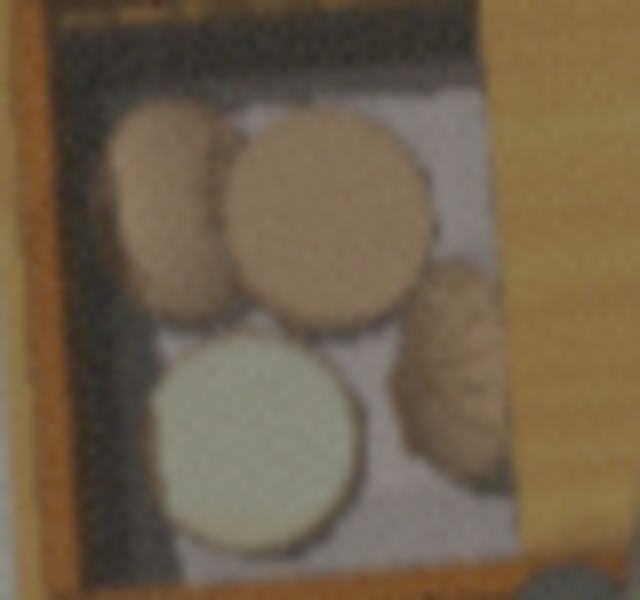

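The fourth shell leans on the bin wall. Its top is at about 0.058, below the shutter plate, and its centre is at y≈0.08, z≈0.03, inside the required zone. Now I take the scraper back to its original spot.

```bash
python3 -m crank '[[0,0,0,0,-0.02,-0.04,-1],[0,0,0,0.0,-0.045,0,-1],[0,0,0,0.01,-0.045,0,-1],[0,0,0,0.025,-0.04,0,-1],[0,0,0,0.03,-0.04,0,-1],[0,0,0,0.03,-0.04,0,-1],[0,0,0,0.03,-0.03,0,-1],[0,0,0,0,0,0,-1]]'
python3 - <<'E'
from h import *
rep();print(delta([.4625,-.336,.0145]).round(4),rotd().round(4))
E
```

```text
t: 18.85
position: [0.5203, -0.247, 0.2027]
eef_rot: [179.8, -0.5, -172.6]
contact_force: [0.4, 1.2, -3.0]
finger_gap: 0.021
t 18.85 pos [ 0.5203 -0.247   0.2027] st [-0.124  -0.3313] rot [ 179.8    -0.49 -172.58] F [ 0.4  1.2 -3. ] gap 0.021 j [-33.6  17.7   6.4  79.3  -0.2 -41.1]
[ 0.0672 -0.0814  0.1885] [ 0.0033 -0.0086  0.0261]
```

```bash
python3 -m crank '[[0.003,-0.009,0.026,0.022,-0.03,0,-1],[0,0,0,0.022,-0.03,0,-1],[0,0,0,0.02,-0.02,0,-1],[0,0,0,0,0,0.03,-1],[0,0,0,0,0,0.04,-1],[0,0,0,0,0,0.04,-1],[0,0,0,0,0,0.03,-1],[0,0,0,0,0,0,-1]]'
python3 - <<'E'
from h import *
rep();print(delta([.4625,-.336,.0145]).round(4),rotd().round(4))
E
```

```text
t: 19.65
position: [0.4699, -0.3269, 0.0577]
eef_rot: [179.9, 0.2, -173.4]
contact_force: [-1.2, 0.5, -2.8]
finger_gap: 0.0214
t 19.65 pos [ 0.4699 -0.3269  0.0577] st [-0.1824 -0.4055] rot [ 1.7990e+02  1.7000e-01 -1.7343e+02] F [-1.2  0.5 -2.8] gap 0.0214 j [-43.3  21.1 -10.3  58.6   0.2 -49.9]
[ 0.0085 -0.0083  0.0431] [0.0017 0.003  0.0114]
```

```bash
python3 -m crank '[[0.002,0.003,0,0,0,0.025,-1],[0,0,0,0,0,0.012,-1],[0,0,0,0,0,0.003,-1],[0,0,0,0,0,0,-1]]'
python3 - <<'E'
from h import *
rep();print(rotd().round(4))
E
```

```text
t: 20.05
position: [0.474, -0.3248, 0.0207]
eef_rot: [-179.9, 0.2, -173.1]
contact_force: [-0.5, -0.0, -1.9]
finger_gap: 0.0212
t 20.05 pos [ 0.474  -0.3248  0.0207] st [-0.1781 -0.4039] rot [-1.7986e+02  1.6000e-01 -1.7312e+02] F [-0.5 -0.  -1.9] gap 0.0212 j [-42.8  23.  -13.3  53.5   0.  -49.7]
[-0.0025  0.0029  0.0167]
```

```bash
python3 -m crank '[[-0.002,0.003,0,0,0,0.004,-1],[0,0,0,0,0,0.002,-1],[0,0,0,0,0,0.001,-1],[0,0,0,0,0,0,-1]]'
python3 -c "
from h import *
rep()"
```

```text
t: 20.45
position: [0.4758, -0.3262, 0.0168]
eef_rot: [-179.8, 0.2, -173.1]
contact_force: [0.6, 0.5, -2.3]
finger_gap: 0.0212
t 20.45 pos [ 0.4758 -0.3262  0.0168] st [-0.1765 -0.4054] rot [-179.75    0.18 -173.11] F [ 0.6  0.5 -2.3] gap 0.0212 j [-42.8  23.3 -13.4  53.   -0.  -49.6]
```

```bash
python3 -m crank '[[-0.004,0.003,0,0,0,0.003,-1],[0,0,0,0,0,0.002,-1],[0,0,0,0,0,0.0,-1]]'
python3 -c "
from h import *
rep()"
```

```text
t: 20.75
position: [0.4761, -0.3269, 0.0141]
eef_rot: [-179.9, 0.1, -173.1]
contact_force: [-1.2, 0.8, -3.1]
finger_gap: 0.021
t 20.75 pos [ 0.4761 -0.3269  0.0141] st [-0.1762 -0.4062] rot [-1.7988e+02  1.0000e-01 -1.7314e+02] F [-1.2  0.8 -3.1] gap 0.021 j [-42.8  23.6 -13.3  52.9  -0.  -49.7]
```

```bash
python3 -m crank '[[0,0,0,0,0,0.0005,-1],[0,0,0,0,0,0,-0.4],[0,0,0,0,0,0,0],[0,0,0,0,0,0,0.5],[0,0,0,0,0,0,1],[0,0,0,0,0,0,1],[0,0,0,0,0,0,1]]'
python3 -c "
from h import *
rep()"
python3 -m crank '[[0,0,0,0,0,-0.02,1],[0,0,0,0,0,-0.04,1],[0,0,0,0,0,-0.04,1],[0,0,0,0,0,-0.04,0],[0,0,0,0,0,-0.03,-1],[0,0,0,0,0,0,-1]]'
python3 - <<'E'
from h import *
p,d=imaging.get_image('scene')
cv2.imwrite('pics/s17.png',cv2.resize(p[150:400,50:350,::-1],(720,600),interpolation=cv2.INTER_CUBIC))
W=cloud('scene',d);m=(abs(W[...,0]-.476)<.08)&(abs(W[...,1]+.327)<.03)&(W[...,2]>.08)&(W[...,2]<.095)
print(len(W[m]),W[m].mean(0),W[m][:,2].std())
rep()
# lever closing waypoint: outside
for j in (1.571,1.4,1.2,1.0,.8,.6,.4,.2,0,-.05):
    u=np.array([np.cos(j),-np.sin(j)]);n=-np.array([np.sin(j),np.cos(j)]);s=.009+.011*abs(n[0])+.0145*abs(n[1]);print(round(j,2),(np.array([-.1,.055])+.105*u+s*n).round(4))
print(s2w([-.14,-.05]))
E
```

```text
t: 21.45
position: [0.4764, -0.3275, 0.0135]
eef_rot: [-179.9, 0.1, -173.2]
contact_force: [-0.1, 0.8, -0.4]
finger_gap: 0.0855
t 21.45 pos [ 0.4764 -0.3275  0.0135] st [-0.176  -0.4068] rot [-1.7985e+02  1.2000e-01 -1.7316e+02] F [-0.1  0.8 -0.4] gap 0.0855 j [-42.8  23.7 -13.3  52.8  -0.  -49.7]
t: 22.05
position: [0.4751, -0.3262, 0.1886]
eef_rot: [180.0, -0.0, -173.2]
contact_force: [0.1, -0.1, -0.7]
finger_gap: 0.0442
420 [ 0.47976885 -0.32574777  0.08538223] 0.0017211801115440447
t 22.1 pos [ 0.4746 -0.3258  0.1867] st [-0.1776 -0.4049] rot [ 1.7988e+02 -1.1000e-01 -1.7316e+02] F [ 0.4  0.  -0.2] gap 0.0359 j [-42.8  17.6   4.   76.6  -0.  -49.7]
1.57 [-0.12 -0.05]
1.4 [-0.1041 -0.0523]
1.2 [-0.0848 -0.0517]
1.0 [-0.0652 -0.0475]
0.8 [-0.0462 -0.0391]
0.6 [-0.0287 -0.0267]
0.4 [-0.0137 -0.0104]
0.2 [-0.0021  0.0092]
0 [0.005  0.0315]
-0.05 [0.0061 0.0362]
[0.47540362 0.03112709]
```

View pics/s17.png

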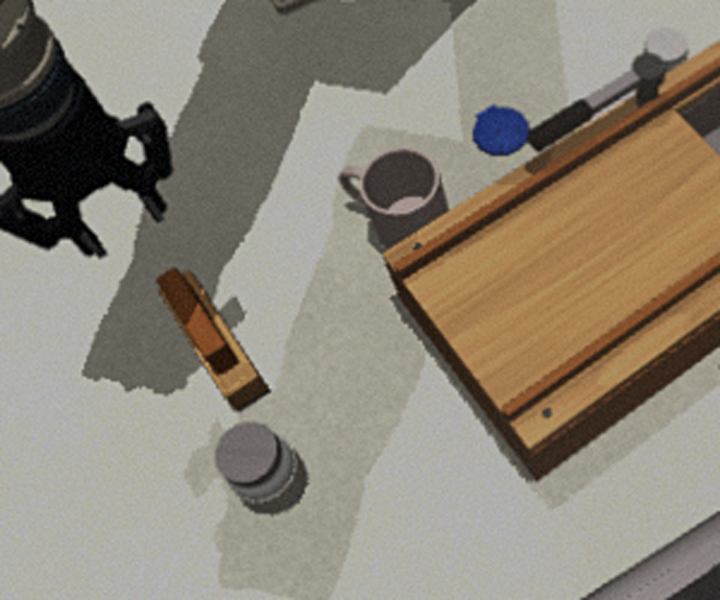

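The scraper stands upright on the counter (px ~210,335; handle top measured at 0.085). Next I approach the lever from outside with the fingers shut.

```bash
python3 -m crank '[[0,0,0.016,0,0.03,-0.01,-1],[0,0,0,-0.003,0.045,0,-1],[0,0,0,-0.003,0.045,0,-1],[0,0,0,-0.003,0.045,0,-1],[0,0,0,-0.003,0.045,0,-1],[0,0,0,-0.003,0.045,0,-1],[0,0,0,-0.003,0.045,0,-1],[0,0,0,-0.003,0.03,0,-1],[0,0,0,0,0,0,-1]]'
python3 -c "
from h import *
go([-.155,-.05],.088)"
```

```text
t: 23.0
position: [0.4555, 0.0163, 0.1855]
eef_rot: [179.4, -0.9, -174.4]
contact_force: [-0.0, -0.1, -0.3]
finger_gap: 0.0
t 23.0 pos [0.4555 0.0163 0.1855] st [-0.1613 -0.0626] rot [ 179.39   -0.93 -174.37] F [-0.  -0.1 -0.3] gap 0.0 j [ -8.8   6.5 -10.7  73.8   0.4 -14.4]
delta [-0.0078  0.0116  0.0975] rot [ 0.0106 -0.0162 -0.0051]
```

```bash
python3 -m crank '[[0.01,-0.016,-0.005,-0.006,0.006,0.02,-1],[0,0,0,0,0,0.03,-1],[0,0,0,0,0,0.03,-1],[0,0,0,0,0,0.013,-1],[0,0,0,0,0,0,-1]]'
python3 - <<'E'
from h import *
go([-.12,-.05],.088);p,W=tipz()
cv2.imwrite('pics/s18.png',cv2.resize(p[120:270,230:380,::-1],(600,600),interpolation=cv2.INTER_CUBIC))
E
```

```text
t: 23.5
position: [0.4579, 0.0231, 0.0846]
eef_rot: [180.0, -0.3, -173.9]
contact_force: [-0.4, -0.2, 0.0]
finger_gap: 0.0001
t 23.5 pos [0.4579 0.0231 0.0846] st [-0.1582 -0.0562] rot [ 179.97   -0.31 -173.92] F [-0.4 -0.2  0. ] gap 0.0001 j [ -7.6   9.8 -22.2  58.3  -0.  -13.7]
delta [-0.0382  0.0061 -0.0036] rot [ 0.0006 -0.0054  0.0028]
tip z cam [0.123 0.125 0.127 0.128 0.128 0.128] reported 0.0853
```

View pics/s18.png

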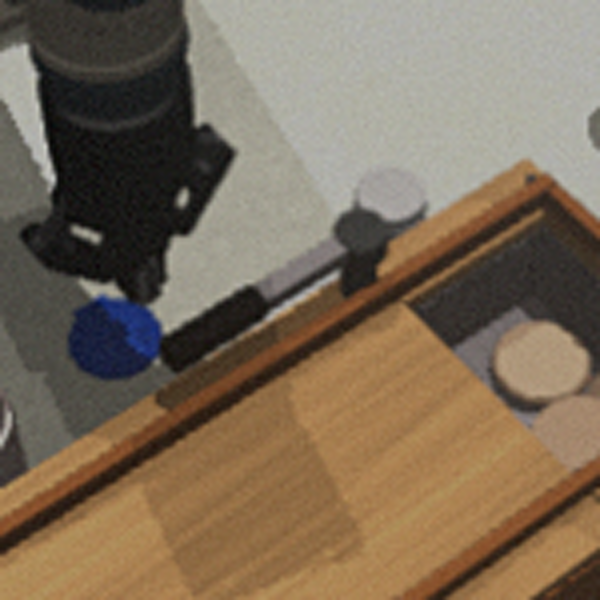

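```bash
python3 -m crank '[[0,-0.005,0.003,-0.02,0.003,-0.002,-1],[0,0,0,-0.018,0.003,0,-1],[0,0,0,-0.016,-0.001,0,-1],[0,0,0,-0.019,0.001,0,-1],[0,0,0,-0.019,0.004,0,-1],[0,0,0,0,0,0,-1]]'
python3 -c "
from h import *
go([-.0462,-.0391],.086)"
```

```text
t: 24.15
position: [0.5497, 0.0407, 0.0894]
eef_rot: [180.0, -0.2, -174.3]
contact_force: [0.5, 0.2, 0.0]
finger_gap: 0.0004
t 24.15 pos [0.5497 0.0407 0.0894] st [-0.0651 -0.0482] rot [ 179.95   -0.19 -174.26] F [0.5 0.2 0. ] gap 0.0004 j [ -4.5  18.  -10.   62.2   0.  -10.2]
delta [-0.0189  0.0091  0.0033] rot [ 0.0008 -0.0033 -0.0032]
```

```bash
python3 -m crank '[[0,-0.003,-0.003,-0.019,0.009,0.002,-1],[0,0,0,-0.017,0.012,0,-1],[0,0,0,-0.015,0.016,0,-1],[0,0,0,-0.012,0.019,0,-1],[0,0,0,0,0,0,-1]]'
python3 -c "
from h import *
go([.005,.0315],.086)"
```

```text
t: 24.65
position: [0.6033, 0.1001, 0.0886]
eef_rot: [-179.9, -0.3, -174.3]
contact_force: [0.4, -0.3, -0.1]
finger_gap: 0.0004
t 24.65 pos [0.6033 0.1001 0.0886] st [-0.0056  0.0054] rot [-179.87   -0.34 -174.27] F [ 0.4 -0.3 -0.1] gap 0.0004 j [ 1.7 23.7 -1.3 65.4 -0.2 -4.1]
delta [-0.0106  0.0261  0.0025] rot [-0.0023 -0.0059 -0.0033]
```

```bash
python3 -m crank '[[-0.002,-0.006,-0.003,-0.005,0.015,0.002,-1],[0,0,0,-0.004,0.01,0,-1],[0,0,0,0,0.005,0,-1],[0,0,0,0,0.003,0,-1],[0,0,0,0,0.003,0,-1]]'
python3 -c "
from h import *
go([.005,.0315],.086)"
```

```text
t: 25.15
position: [0.6088, 0.1272, 0.0878]
eef_rot: [-179.0, 0.1, -174.5]
contact_force: [1.6, -16.9, -1.2]
finger_gap: 0.0005
t 25.15 pos [0.6088 0.1272 0.0878] st [0.0026 0.0317] rot [-1.7898e+02  8.0000e-02 -1.7448e+02] F [  1.6 -16.9  -1.2] gap 0.0005 j [ 4.6 24.4 -0.1 65.3 -1.  -0.9]
delta [-0.0024 -0.0002  0.0018] rot [-0.0179  0.0013 -0.0071]
```

Force has risen to 17 N against the closed stop. I'll back off, raise the tool, and move clear of the top camera's view.

```bash
python3 -m crank '[[-0.018,0,0,0,-0.02,0,-1],[0,0,0,0,-0.015,-0.02,-1],[0,0,0,0,0,-0.05,-1],[0,0,0,0,0,-0.05,-1],[0,0,0,0.02,-0.04,0,-1],[0,0,0,0.03,-0.04,0,-1],[0,0,0,0.04,-0.04,0,-1],[0,0,0,0.04,-0.04,0,-1],[0,0,0,0.04,-0.04,0,-1],[0,0,0,0,-0.04,0,-1],[0,0,0,0,-0.04,0,-1],[0,0,0,0,0,0,-1]]'
python3 - <<'E'
from h import *
rep()
for n in('scene','top'):
    p,d=imaging.get_image(n);cv2.imwrite(f'pics/{n}_end.png',p[:,:,::-1]);W=cloud(n,d);np.savez(f'pics/{n}_end.npz',p=p,d=d)
    x,y,z=W[...,0],W[...,1],W[...,2]
    m=(x>.45)&(x<.7)&(y>.02)&(y<.25)&(z>.135)&(z<.17);q=W[m]
    S=(q[:,:2]-ORG)@RS;print(n,len(q),'lever st min/max',S.min(0).round(3),S.max(0).round(3))
    t=S[S[:,0]>-.06];print(cv2.fitLine(t.astype(np.float32),cv2.DIST_HUBER,0,.01,.01).ravel())
    m=((z>.03)&(z<.14)&(x>.3)&(x<.75)&(y>-.5)&(y<.45)).astype(np.uint8)
    k,l,s,_=cv2.connectedComponentsWithStats(m)
    for i in range(1,k):
        if s[i,4]<60: continue
        p_=W[l==i];zz=p_[:,2];tt=p_[zz>np.percentile(zz,98)-.006];print(s[i,:2],zz.max().round(3),tt.mean(0).round(3))
E
```

```text
t: 26.35
position: [0.4771, -0.1958, 0.2158]
eef_rot: [-179.9, 0.6, -174.3]
contact_force: [0.7, 0.3, -0.9]
finger_gap: -0.0003
t 26.35 pos [ 0.4771 -0.1958  0.2158] st [-0.1618 -0.2759] rot [-179.85    0.56 -174.35] F [ 0.7  0.3 -0.9] gap -0.0003 j [-31.8  10.7  -1.1  77.6   0.2 -37.4]
scene 593 lever st min/max [-0.114  0.04 ] [0.035 0.072]
[ 9.9999970e-01 -7.5191807e-04 -7.4941157e-03  5.2731093e-02]
[385 119] 0.106 [0.444 0.417 0.1  ]
[418 155] 0.054 [0.569 0.43  0.051]
[191 160] 0.14 [0.617 0.088 0.116]
[115 262] 0.09 [ 0.48  -0.326  0.086]
[139 326] 0.096 [ 0.627 -0.332  0.091]
top 702 lever st min/max [-0.116  0.04 ] [0.035 0.071]
[ 0.9999993   0.00118182 -0.01074384  0.05479489]
[217 166] 0.14 [0.613 0.101 0.115]
[498 219] 0.097 [ 0.633 -0.327  0.091]
[150 232] 0.056 [0.569 0.43  0.051]
[391 293] 0.096 [ 0.456 -0.107  0.091]
[138 298] 0.107 [0.44  0.419 0.101]
[248 310] 0.068 [0.43  0.213 0.062]
```

View pics/top_end.png

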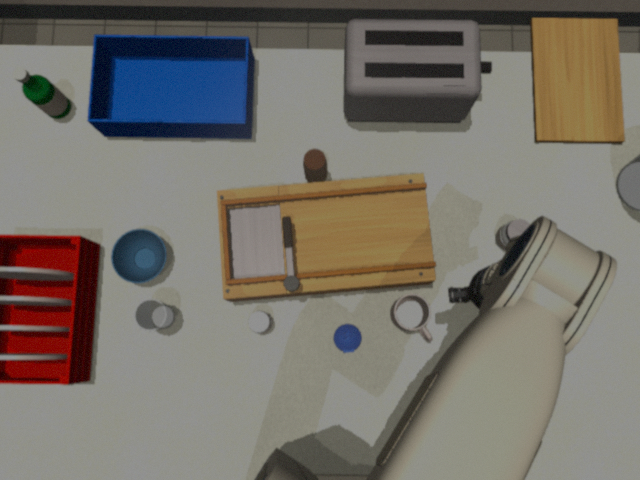

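View pics/scene_end.png

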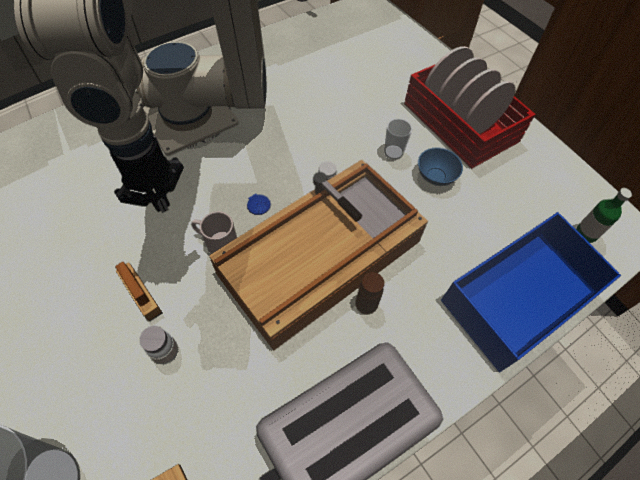

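In both views the lever lies across the channel (0.00 rad) and the plate covers the hole. The scraper stands upright, the bystanders are where they were, and the arm is clear. Handing in.

```bash
python3 -c "
from workcell import finish_job
print(finish_job())"
```

```text
the job is handed in; nothing more can be done
None
```

I handed the job in at about 26.5 s of the 72 s allowed. No verdict was reported.

**What I did:** I swung the lever open until it pressed on its stop at about 8 N. Then I gripped the scraper by its handle, swept all four shells down the chute and stood the scraper back about 20 mm from where it started. Last, I pushed the lever shut against its stop at about 17 N and moved the arm clear.

**Last checks:**
- **Lever:** closed, with both cameras putting it within about 0.002 rad of shut.
- **Shells:** before I closed the shutter, all four lay in the bin, with nothing in the hole above about 58 mm. One leaned against the bin wall, partly hidden by the board edge. I put its centre at about y = 80 mm, z = 30 mm, but that one is an estimate. The closed plate hid the shells after that.
- **Scraper:** upright, handle top at 85–86 mm, which fits it standing on the counter.
- **Bystanders:** jar, tin, mug, bowl and tumbler measured within a few mm of their start positions. The mill I judged only by eye, and it looks unmoved. The top camera put the jar 9 mm off, but the arm was partly hiding it and the scene camera showed no change.

**What disagreed:** the reported TCP height was about 40 mm lower than the camera showed. Because of this my first lever sweep passed over the lever without touching it. I corrected for the offset and checked it again at several points.

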